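# Lock the tweezer case into the first-aid box

### The job

Put the tweezer case away: slide it fully home into the sleeve on the lid of the first-aid box. Then pull the knob up to unlock it, turn it so that its keeper arm lies across behind the case, find its catch by feel and push the knob back down fully home. Let go of everything and leave the other things where they stand.

Things in the scene. Friction and masses are not known exactly. Their poses are not given: they have to be found in the camera images.
- kit: White plastic first-aid box, 224 x 164 mm, 60 mm high, fixed to the board. Origin: centre of its underside; x along its length, y across, z up; lid top flat at z = 60 mm. On the lid: a grey sleeve along x at y = +36 mm, and the black knob with upright axis at x = -60, y = -44 mm.
- sleeve_mouth (a point): Middle of the sleeve's mouth on the lid (kit x 15, y 36, z 60 mm), axes as the kit's; the case goes in along +x. Sleeve inside: 39 wide, 33 high, 80 mm deep to its end wall, floor = lid; walls 4 mm, roof top 36 mm over the lid; side walls flare out over 12 mm ahead of the mouth.
- sleeve_home (a point): Where the case's origin lies when the case is fully home against the sleeve's end wall (kit x 30, y 36, z 60 mm), axes as the kit's. A 50 mm tail of the case then sticks out of the mouth (kit x -35 to 15 mm).
- tweezer_case: Grey plastic tweezer case, a plain bar 130 mm long, 36 mm wide, 30 mm high, about 70 g, loose, lying flat on the board. Origin: centre of its underside; x along its length. Both ends are alike, either may go in first.
- knob_grip (a point): Point on the knob's axis at grip height, moving with the knob; 102 mm over the board when home. Upright wing 62 mm long (point y), 16 thick (pinch it along point x), from 19 below to 12 mm above this point, over a round skirt 64 across. Keeper arm along point +y: 12 wide, 10 high, reaching 92 mm from the axis, its top 18 mm below this point.
- knob_pull (a joint): How far the knob is pulled up, m: 0 home (pushed in), 0.018 upper stop. Stiff: about 5 N to pull up, 3 N to push down; stays where it is left. Below 0.010 a lug under the skirt stands between walls of a hidden catch ring and the knob cannot leave its place; pull at least 0.012 to turn it freely.
- knob_turn (a joint): Keeper arm's angle, rad, anticlockwise from above; 0: arm along kit +y, across behind the case. Starts at 1.75 to 2.2; stops at -0.2, 2.35. The narrow catch notch is hidden, anywhere from -0.05 to 0.40, different on each box: only within about 0.06 of it does the knob go down fully; beside it the lug stops on the rim at knob_pull 0.007 to 0.010. Turns lightly (0.04 N m), stays where left.
- plate: a bystander: white enamel plate, 200 mm across, 18 mm high, loose; origin at the centre of its underside
- candlestick: a bystander: turned wooden candlestick-shaped ornament, 64 mm across, 108 mm high, loose; origin at the centre of its underside
- polish_tin: a bystander: flat round metal tin, 76 mm across, 24 mm high, loose; origin at the centre of its underside
- mug: a bystander: white mug, 80 mm across plus handle, 85 mm high, loose; origin at the centre of its underside
- shoe_brush: a bystander: wooden shoe brush, 160 x 50 x 48 mm, lying along its own x, loose; origin at the centre of its underside
- tape_roll: a bystander: roll of tape lying flat, 84 mm across, 25 mm high, loose; origin at the centre of its underside
- jar: a bystander: amber glass jar, 64 mm across, 90 mm high, loose; origin at the centre of its underside
There are look-alikes about, which are no part of the job. Of the things that look like the tweezer_case, take the one that is farthest to the robot's right at the start.

How it is judged (in metres and radians):
On the way, in this order (a step that is already met when the one before it is completed fails the run):
1. the case is fully home in the sleeve, the knob not yet touched out of its lock (x of tweezer_case in the frame of kit between 0.024 and 0.034 m and y of tweezer_case in the frame of kit between 0.032 and 0.04 m and z of tweezer_case in the frame of kit between 0.056 and 0.065 m and angle between the x axis of tweezer_case and the x axis of kit, either way round below 0.08 rad and value of joint knob_pull below 0.006 m and value of joint knob_turn above 1.1 rad), for 0.2 s.
2. the knob is pulled up clear of its catch, the keeper arm still swung away, the case still home (x of tweezer_case in the frame of kit between 0.024 and 0.034 m and y of tweezer_case in the frame of kit between 0.032 and 0.04 m and z of tweezer_case in the frame of kit between 0.056 and 0.065 m and angle between the x axis of tweezer_case and the x axis of kit, either way round below 0.08 rad and value of joint knob_pull above 0.0105 m and value of joint knob_turn above 1 rad), for 0.05 s.
3. the knob, still pulled up, is turned until the keeper arm lies behind the case (value of joint knob_pull above 0.009 m and value of joint knob_turn below 0.7 rad).
At the end, for the whole second after the job is handed in: The tweezer case lies at rest in the sleeve, against or within 6 mm of its end wall; the keeper arm lies across behind it (knob_turn between -0.2 and 0.55) and the knob is down in its catch (knob_pull under 0.0025) (x of tweezer_case in the frame of kit between 0.024 and 0.034 m and y of tweezer_case in the frame of kit between 0.032 and 0.04 m and z of tweezer_case in the frame of kit between 0.056 and 0.065 m and angle between the x axis of tweezer_case and the x axis of kit, either way round below 0.08 rad and value of joint knob_pull below 0.0025 m and value of joint knob_turn between -0.2 and 0.55 rad and linear speed of tweezer_case below 0.01 m/s); the robot touches nothing.
It fails at once if one of the other things is moved more than 30 mm or tipped over (distance of any of plate, candlestick, polish_tin, mug, shoe_brush, tape_roll, jar from where it was at the start of the episode above 0.03 m or angle between any of plate, candlestick, polish_tin, mug, shoe_brush, tape_roll, jar's own z axis and vertical above 0.6 rad).
It also fails if it takes over 61 s, if anything falls off the work surface, if the arm or the gripper's body presses on something with over 40 N, if the wrist force passes 120 N, or if a joint passes its speed limit or range.

### The arm

A 6-joint arm with a two-finger parallel gripper is mounted at the origin on the work surface. World frame = base frame: x ahead of the robot, y to its left, z up, the work surface at z = 0. Lengths are in m, angles in degrees, forces in N, time in s.
With the tool pointing down it reaches from about 0.375 to 0.9 m from the base axis. Payload 3.1 kg.
Tool frame: the origin (TCP) lies midway between the tips of the shut fingers; the grasp point (between the pads) lies bot.hold_point_z behind it (bot.hold_point_z is the distance from the TCP to the grasp point, in m); z points along the fingers, y is the direction in which the jaws open and shut (so a half turn about z gives the same grasp; the last joint's range is limited). The gripper opens to 87 mm and grips with 3 to 60 N. Pads are 19 mm wide; open, the fingers measure 117 mm over their backs; the gripper's body (75 mm by 190 mm) begins 51 mm behind the grasp point.
Start: joints at [-77.664, 30.224, 82.088, -0, 67.689, -10.227], TCP at [0.24, -0.577, 0.223] pointing down, gripper open.
Joint ranges: [-176.69, 176.69], [-43.24, 126.21], [12.49, 139.97], [-82, 262], [0, 151.66], [-163.58, 163.58]. Speed limits (degrees/s): [159.86, 159.86, 180, 180, 180, 180].

### API

Orientations are given as a 3x3 rotation matrix whose columns are the frame's x, y, z axes.
In Python, from rig import bot, vision, hand_in gives the robot as it stands. The module is installed in compiled form; this text tells all that it offers.
- The arm moves only by the shell command python3 -m handwheel 'ROWS'. ROWS is JSON, a list of rows, each an object of numbers: "hand": the gripper's target within -1 to 1 (fully open at 1, half-way at 0, shut at -1); "dx", "dy", "dz": the shift along the world's x, y, z in cm; "wx", "wy", "wz": the turn, a rotation vector about the world's x, y, z in rad. In form: [{"hand": .., "dx": .., "dy": .., "dz": .., "wx": .., "wy": .., "wz": ..}, ...]. A call has 1 to 10 rows; each row shifts and turns the commanded pose from where the row before left it; what a row does not reach is not made up. A row lasts 1/10 s, in which the tool goes at most 50 mm and 8.59 degrees, less where a joint would pass 70% of its speed; a pose out of reach is approached as far as the arm can. A call with a gripper value outside its range is refused whole. The fingers move at their own pace and stop on an object; the grip force is fixed at half the most. Time passes only in rows, so rows that do not move let the fingers close. It gives the time, the measured TCP pose, the force and the opening at its end, in the units of the state.
- bot.read_state(): the state, without advancing time (a new reading comes with each control period).
- vision.capture(name): name is "scene" or "side" or "wrist"; returns (picture, depth): 480x640x3 uint8, red, green, blue; 480x640 float32, m along the optical axis (not along the pixel's ray), 0 where there is no reading.
- vision.get_calibration(name): a dict with "fx", "fy", "cx", "cy" (pixels), "rvec" (rotation vector, rad) and "tvec" (3), from world to camera coordinates, as OpenCV has them. Camera axes: x right, y down, z forward; pixel columns grow to the right and rows downward; lengths in m; the calibration is good to about 2 mm. A picture is of the moment at which its call begins: read the wrist's pose just before it. get_calibration takes no time and is no camera call; for the wrist camera it gives the pose at the moment of the call.
- hand_in(): hands the job in, once; it reports no verdict.
The state is a dict: "time_s": time; "joint_positions": joint angles; "qvel": joint speeds; "tau": joint torques, N m; "position": TCP position; "tcp_rot": TCP orientation; "force": force on the tool from outside, world axes, zero at the start; "moment": the same for the moment, N m; "opening": opening from 0.0 (shut) to 1.0 (fully open).
Only numpy, scipy, OpenCV 4.12 (cv2) and the standard library are available. Lean on these libraries where they do the work, as an engineer would, in place of code of your own. Each camera call takes 0.05 s, during which the arm holds its last target.

## Working session

There is one attempt and no reset: what is moved stays moved. The work goes in short steps, Python scripts to look and compute and a shell command to move; the robot and the scene stay as the last step left them, time stands still between calls to the robot, and variables do not carry over. Pictures are saved under pics/ and viewed, and the job is handed in when it is done.

```bash
mkdir -p pics
cat > h.py <<'E'
import numpy as np, cv2
from rig import bot, vision
def cal(n):
    c=vision.get_calibration(n)
    K=np.array([[c['fx'],0,c['cx']],[0,c['fy'],c['cy']],[0,0,1.]])
    R=cv2.Rodrigues(np.array(c['rvec'],float))[0]; t=np.array(c['tvec'],float).ravel()
    return K,R,t
def ray(c,u,v,z):
    K,R,t=c
    d=R.T@np.linalg.inv(K)@np.array([u,v,1.]); o=-R.T@t
    return o+d*(z-o[2])/d[2]
def dep(c,u,v,D):
    K,R,t=c
    return R.T@(np.linalg.inv(K)@np.array([u,v,1.])*D-t)
def cloud(c,D):
    K,R,t=c
    v,u=np.mgrid[0:480,0:640]
    P=np.stack([u,v,np.ones_like(u)],-1).reshape(-1,3)@np.linalg.inv(K).T*D.reshape(-1,1)
    W=(P-t)@R
    W[D.ravel()==0]=np.nan
    return W.reshape(480,640,3)
def proj(c,p):
    K,R,t=c
    q=K@(R@np.array(p)+t); return q[:2]/q[2]
E
python3 - <<'E'
from h import *
for n in ('scene','side','wrist'):
    c=cal(n); p,d=vision.capture(n)
    cv2.imwrite(f'pics/{n}0.png',p[:,:,::-1]); np.savez(f'{n}0.npz',p=p,d=d,K=c[0],R=c[1],t=c[2])
    print(n,-c[1].T@c[2],c[0][0,0],c[1][2])
s=bot.read_state();print(s,bot.hold_point_z)
E
```

```text
scene [1.14362948 0.61299091 0.7405759 ] 504.6969622129166 [-0.53740137 -0.59176874 -0.60084069]
side [0.28328591 1.03599605 0.76206151] 517.5785827516498 [ 0.21376744 -0.83229678 -0.51145435]
wrist [ 0.31413684 -0.54653406  0.38418666] 357.6403552599781 [-0.2730545  -0.11243351 -0.95540564]
{'time_s': 0.15, 'joint_positions': array([-7.76626819e+01,  3.02681951e+01,  8.21367833e+01,  1.14845380e-06,
        6.76892142e+01, -1.02273767e+01]), 'qvel': array([ 0.0489589 , -0.15062736, -0.10693499, -0.01136162, -0.05797934,
       -0.01818311]), 'tau': array([ 3.92972406e-04, -4.40429878e+01, -1.76842546e+01,  6.33844966e-02,
        5.52220247e-02, -9.35899789e-05]), 'position': array([ 0.23973924, -0.57661226,  0.22179594]), 'tcp_rot': array([[ 9.23446896e-01,  3.83726084e-01, -3.51243580e-04],
       [ 3.83726134e-01, -9.23445545e-01,  1.60600926e-03],
       [ 2.91913325e-04, -1.61784561e-03, -9.99998649e-01]]), 'force': array([-1.23308689,  0.37845843,  0.21445239]), 'moment': array([-0.02864685, -0.03165892, -0.00751176]), 'opening': 0.9997984595151582} 0.0187
```

View pics/scene0.png

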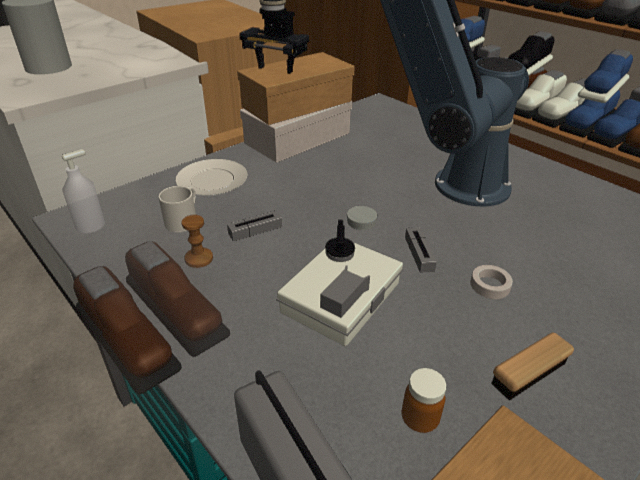

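View pics/side0.png

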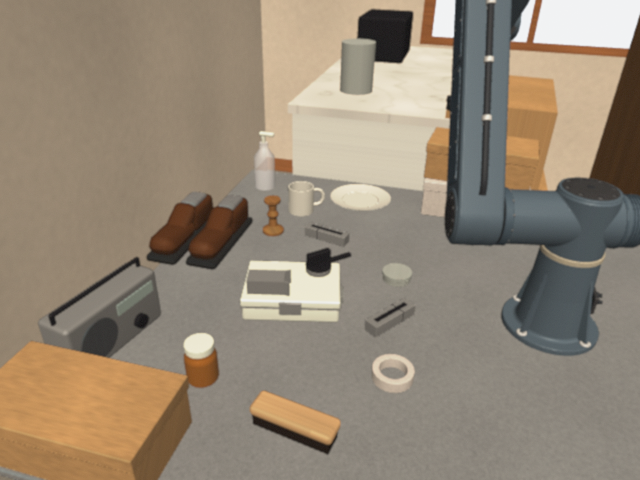

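View pics/wrist0.png

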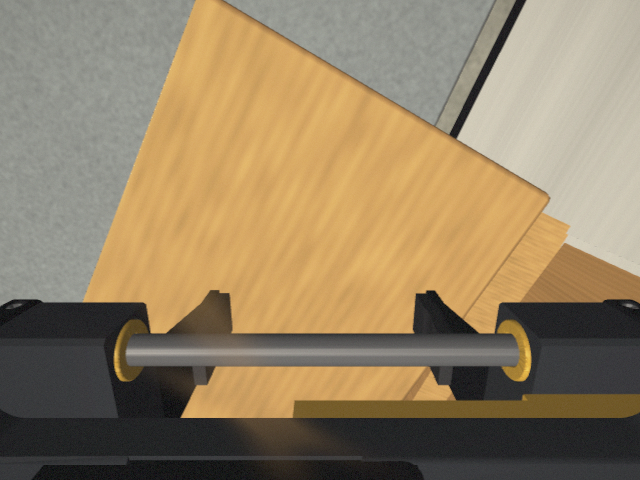

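The scene view shows two case-like bars: A around (255,226) and B around (421,250). The kit is at (342,288), with the knob at (340,248) and its arm pointing up in the image. Next I measure them.

Run:
```python
from h import *
for n in ('scene','side'):
    f=np.load(n+'0.npz'); p,d=f['p'],f['d']; c=(f['K'],f['R'],f['t']); W=cloud(c,d)
    np.save(n+'W.npy',W)
    print(n,'valid',(d>0).mean())
    pts={'scene':{'A':(255,222),'B':(422,245),'lid':(310,285),'lid2':(385,265),'sleeve':(350,282),'knob':(340,228),'plate':(212,177),'tin':(362,215),'mug':(178,192),'cs':(192,220),'tape':(480,274),'jar':(428,382),'brush':(535,360)},
     'side':{'A':(327,232),'B':(390,315),'lid':(300,298),'sleeve':(268,275),'knob':(318,258)}}[n]
    for k,(u,v) in pts.items(): print(k,W[v,u].round(4))
    # bars: points with z in .022-.036
    Z=W[...,2]
    for nm in 'AB':
        ctr=W[pts[nm][1],pts[nm][0]]
        m=(np.hypot(W[...,0]-ctr[0],W[...,1]-ctr[1])<.1)&(Z>.024)&(Z<.036)
        nn,L,st,cc=cv2.connectedComponentsWithStats(m.astype(np.uint8))
        i=L[pts[nm][1],pts[nm][0]]
        if i==0: print('no');continue
        q=W[L==i][:,:2].astype(np.float32)
        r=cv2.minAreaRect(q); print(n,nm,r,np.median(Z[L==i]),len(q))
    m=(Z>.056)&(Z<.064)&(W[...,0]>.3)&(W[...,0]<.9)&(abs(W[...,1])<.4)
    nn,L,st,cc=cv2.connectedComponentsWithStats(m.astype(np.uint8))
    i=L[pts['lid'][1],pts['lid'][0]]
    q=W[L==i][:,:2].astype(np.float32); print('kit',cv2.minAreaRect(q),cv2.boxPoints(cv2.minAreaRect(q)),len(q))
    m=(Z>.085)&(Z<.1)&(W[...,0]>.3)&(W[...,0]<.9)&(abs(W[...,1])<.4)
    i=cv2.connectedComponentsWithStats(m.astype(np.uint8))[1]; k=i[pts['sleeve'][1],pts['sleeve'][0]]
    if k: q=W[i==k][:,:2].astype(np.float32); print('sleeve',cv2.minAreaRect(q),np.median(Z[i==k]))
    img=cv2.resize(p[170:340,220:450] if n=='scene' else p[210:350,220:430],None,fx=3.4,fy=3.4,interpolation=cv2.INTER_CUBIC); cv2.imwrite(f'pics/{n}0z.png',img[:,:,::-1])
```

```text
scene valid 0.9959114583333334
A [ 0.5909 -0.2205  0.0305]
B [0.357  0.1018 0.0306]
lid [0.6581 0.0581 0.0595]
lid2 [0.5009 0.1151 0.06  ]
sleeve [0.6199 0.1296 0.0937]
knob [0.5336 0.0112 0.1134]
plate [ 0.5308 -0.5126  0.0021]
tin [ 0.3656 -0.0796  0.0226]
mug [ 0.6871 -0.4077  0.0661]
cs [ 0.7493 -0.224   0.1082]
tape [0.3198 0.2363 0.0106]
jar [0.6878 0.3693 0.0913]
brush [0.4827 0.4467 0.0484]
scene A ((0.5862030982971191, -0.23014968633651733), (0.041630543768405914, 0.1320664882659912), 75.37709045410156) 0.028567368780231514 523
scene B ((0.35495856404304504, 0.0959995910525322), (0.13421082496643066, 0.037033338099718094), 55.20370101928711) 0.029243699047582995 590
kit ((0.5908823013305664, 0.08230696618556976), (0.22838351130485535, 0.1677667796611786), 13.966201782226562) [[ 0.45982105  0.13615051]
 [ 0.50031143 -0.02665681]
 [ 0.72194356  0.02846342]
 [ 0.68145317  0.19127074]] 4107
sleeve ((0.633441686630249, 0.12527576088905334), (0.09959319978952408, 0.05575225502252579), 12.016550064086914) 0.09496851222661463
side valid 0.995869140625
A [ 0.5783 -0.2131  0.0286]
B [0.351  0.1104 0.0294]
lid [0.5514 0.1438 0.0583]
sleeve [0.6318 0.1279 0.0944]
knob [0.5411 0.0293 0.0962]
side A ((0.5825611352920532, -0.2285466492176056), (0.04496520385146141, 0.13313846290111542), 75.77106475830078) 0.02855010190472898 332
side B ((0.3498394191265106, 0.09575691819190979), (0.13356943428516388, 0.0390654094517231), 54.85713577270508) 0.028794917224925207 629
kit ((0.5872360467910767, 0.0826433002948761), (0.22616645693778992, 0.1700311303138733), 13.505558013916016) [[ 0.4574254   0.13889854]
 [ 0.49713436 -0.02643077]
 [ 0.71704674  0.02638806]
 [ 0.67733777  0.19171737]] 2472
sleeve ((0.6295347213745117, 0.1285194605588913), (0.09631799161434174, 0.05652830749750137), 12.840768814086914) 0.0943413139120716
```

View pics/scene0z.png

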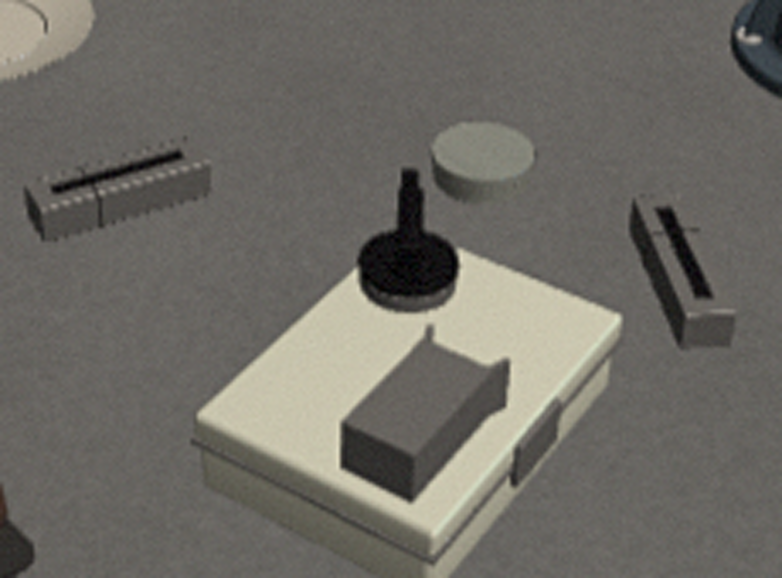

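View pics/side0z.png

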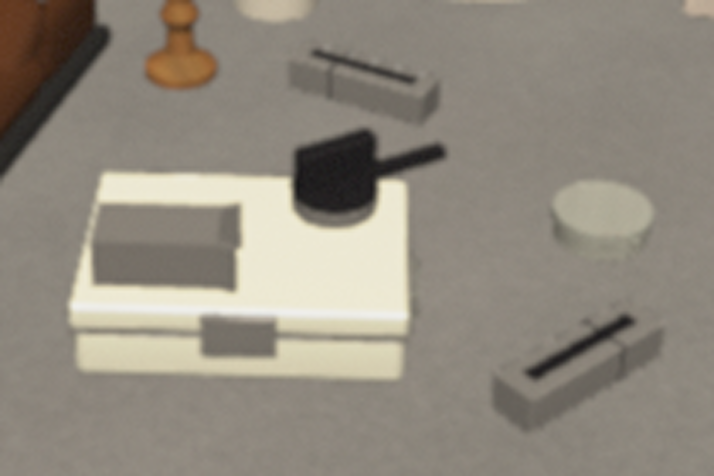

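A (y ≈ -0.23) is farther right than B (y ≈ +0.10), so A is the tweezer case. It sits near (0.584, -0.229) with yaw about -14.6°. The kit is near (0.589, 0.0825) with yaw about 13.7°. I'm moving over the near end of the case.

```bash
python3 -m handwheel '[{"hand":1,"dx":1.8,"dy":2.1,"wz":0.147},{"hand":1,"dx":1.8,"dy":2.1,"wz":0.147},{"hand":1,"dx":1.8,"dy":2.1,"wz":0.147},{"hand":1,"dx":1.8,"dy":2.1,"wz":0.147},{"hand":1,"dx":1.8,"dy":2.1,"wz":0.147},{"hand":1,"dx":1.8,"dy":2.1,"wz":0.147},{"hand":1,"dx":1.8,"dy":2.1,"wz":0.147},{"hand":1,"dx":1.8,"dy":2.1,"wz":0.147},{"hand":1,"dx":1.8,"dy":2.1,"wz":0.147},{"hand":1,"dx":1.8,"dy":2.1,"wz":0.147}]'
python3 -m handwheel '[{"hand":1,"dx":1.8,"dy":2.1,"wz":0.147},{"hand":1,"dx":1.8,"dy":2.1,"wz":0.147},{"hand":1,"dx":1.8,"dy":2.1,"wz":0.147},{"hand":1,"dx":1.8,"dy":2.1,"wz":0.147},{"hand":1,"dx":1.8,"dy":2.1,"wz":0.147},{"hand":1,"dx":1.8,"dy":2.1,"wz":0.147},{"hand":1,"dx":0.5,"dy":2.1,"wz":0.147},{"hand":1}]'
python3 - <<'E'
from h import *
s=bot.read_state();print(s['position'],s['tcp_rot'],s['joint_positions'],s['force'])
for n in ('scene','side','wrist'):
    c=cal(n); p,d=vision.capture(n)
    cv2.imwrite(f'pics/{n}1.png',p[:,:,::-1]); np.savez(f'{n}1.npz',p=p,d=d,K=c[0],R=c[1],t=c[2])
E
```

```text
[ 0.23973924 -0.57661226  0.22179594] [[ 9.23446896e-01  3.83726084e-01 -3.51243580e-04]
 [ 3.83726134e-01 -9.23445545e-01  1.60600926e-03]
 [ 2.91913325e-04 -1.61784561e-03 -9.99998649e-01]] [-7.76626819e+01  3.02681951e+01  8.21367833e+01  1.14845380e-06
  6.76892142e+01 -1.02273767e+01] [-1.23308689  0.37845843  0.21445239]invalid input
invalid input
```

View pics/wrist1.png

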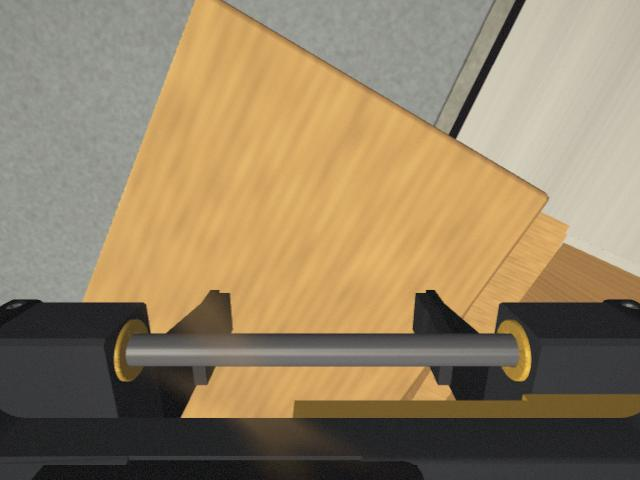

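View pics/scene1.png

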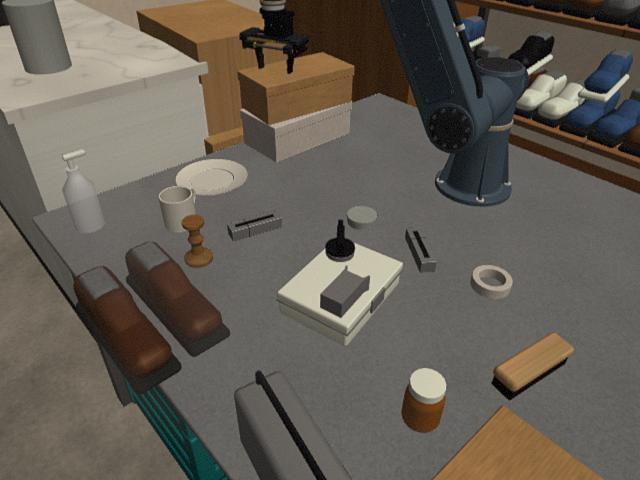

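The moves were refused, and nothing moved. Every key seems to be required, so I'll include them all.

```bash
python3 - <<'E'
from h import *
f=np.load('wrist0.npz');W=cloud((f['K'],f['R'],f['t']),f['d']);print(W[150,300],W[280,320])
E
python3 -m handwheel '[{"hand":1,"dx":1.8,"dy":2.1,"dz":0,"wx":0,"wy":0,"wz":0.147},{"hand":1,"dx":1.8,"dy":2.1,"dz":0,"wx":0,"wy":0,"wz":0.147},{"hand":1,"dx":1.8,"dy":2.1,"dz":0,"wx":0,"wy":0,"wz":0.147},{"hand":1,"dx":1.8,"dy":2.1,"dz":0,"wx":0,"wy":0,"wz":0.147},{"hand":1,"dx":1.8,"dy":2.1,"dz":0,"wx":0,"wy":0,"wz":0.147},{"hand":1,"dx":1.8,"dy":2.1,"dz":0,"wx":0,"wy":0,"wz":0.147},{"hand":1,"dx":1.8,"dy":2.1,"dz":0,"wx":0,"wy":0,"wz":0.147},{"hand":1,"dx":1.8,"dy":2.1,"dz":0,"wx":0,"wy":0,"wz":0.147},{"hand":1,"dx":1.8,"dy":2.1,"dz":0,"wx":0,"wy":0,"wz":0.147},{"hand":1,"dx":1.8,"dy":2.1,"dz":0,"wx":0,"wy":0,"wz":0.147}]'
```

```text
[ 0.30398985 -0.54070893  0.23216169] [ 0.25339909 -0.57055271  0.23162947]
time_s: 1.3
position: [0.4205, -0.3662, 0.2226]
tcp_rot: [[-0.295, 0.956, 0.0], [0.956, 0.295, -0.0], [-0.0, 0.0, -1.0]]
force: [0.8, 0.0, 0.0]
opening: 0.995
```

```bash
python3 -m handwheel '[{"hand":1,"dx":1.8,"dy":2.1,"dz":0,"wx":0,"wy":0,"wz":0.147},{"hand":1,"dx":1.8,"dy":2.1,"dz":0,"wx":0,"wy":0,"wz":0.147},{"hand":1,"dx":1.8,"dy":2.1,"dz":0,"wx":0,"wy":0,"wz":0.147},{"hand":1,"dx":1.8,"dy":2.1,"dz":0,"wx":0,"wy":0,"wz":0.147},{"hand":1,"dx":1.8,"dy":2.1,"dz":0,"wx":0,"wy":0,"wz":0.147},{"hand":1,"dx":1.8,"dy":2.1,"dz":0,"wx":0,"wy":0,"wz":0.147},{"hand":1,"dx":1.4,"dy":2.1,"dz":0,"wx":0,"wy":0,"wz":0.147},{"hand":1,"dx":0,"dy":0,"dz":0,"wx":0,"wy":0,"wz":0}]'
cat > grab.py <<'E'
from h import *
import sys
k=sys.argv[1]
s=bot.read_state();print(s['time_s'],s['position'],np.degrees(np.arctan2(*s['tcp_rot'][[1,0],1])),s['joint_positions'].round(1),s['force'].round(1))
for n in sys.argv[2:]:
    c=cal(n); p,d=vision.capture(n)
    cv2.imwrite(f'pics/{n}{k}.png',p[:,:,::-1]); np.savez(f'{n}{k}.npz',p=p,d=d,K=c[0],R=c[1],t=c[2])
E
python3 grab.py 1 scene side wrist
```

```text
time_s: 2.1
position: [0.5431, -0.2176, 0.2225]
tcp_rot: [[-0.97, 0.242, 0.001], [0.242, 0.97, 0.001], [-0.0, 0.001, -1.0]]
force: [-0.3, -0.7, -0.0]
opening: 0.998
2.1 [ 0.54314619 -0.21757843  0.22252576] 76.01215773130144 [-3.280e+01  2.710e+01  8.800e+01  1.000e-01  6.490e+01 -1.088e+02] [-0.3 -0.7 -0. ]
```

View pics/wrist1.png

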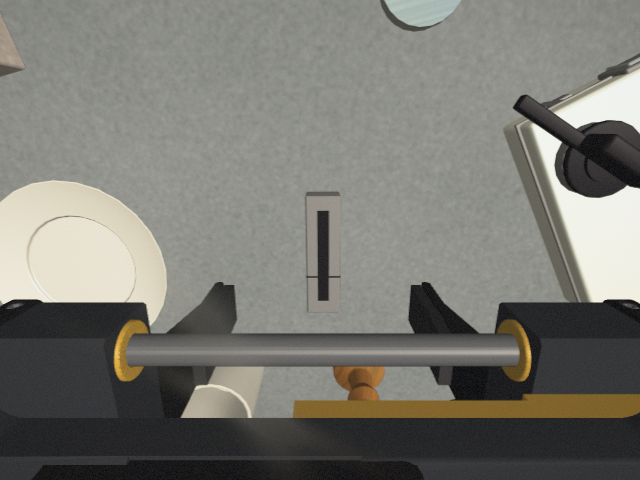

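View pics/side1.png

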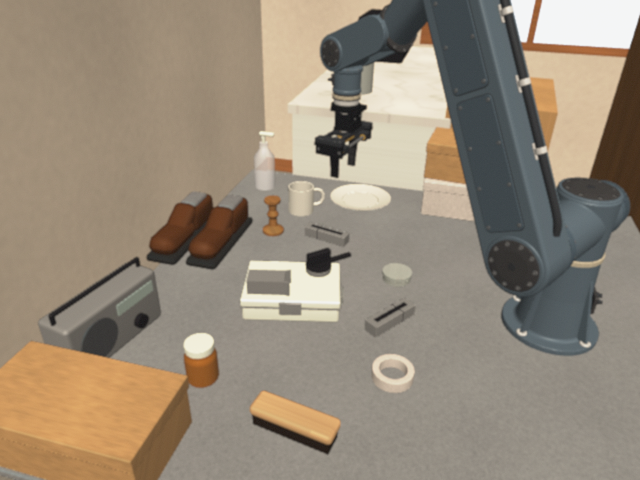

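The wrist view shows the case whole at (306–340, 192–312), lined up with the jaws. The plate, mug and candlestick are clear of it. The knob is at (600,155) with its arm tip at (520,103).

Run:
```python
from h import *
f=np.load('wrist1.npz');c=(f['K'],f['R'],f['t']);W=cloud(c,f['d']);Z=W[...,2]
def comp(m,u,v):
    L=cv2.connectedComponents(m.astype(np.uint8))[1]; return L==L[v,u]
m=comp((Z>.02)&(Z<.04),312,240)
q=W[m][:,:2].astype(np.float32);print('case',cv2.minAreaRect(q),np.median(Z[m]),len(q))
ys,xs=np.nonzero(m);print(xs.min(),xs.max(),ys.min(),ys.max())
# colour-based: rays on z=.03 of mask
pts=np.array([ray(c,u,v,.03)[:2] for u,v in zip(xs,ys)],np.float32);print(cv2.minAreaRect(pts))
print('tcp pix',proj(c,[.5431,-.2176,.004]))
for n in ('scene','side'):
    f=np.load(n+'0.npz');c=(f['K'],f['R'],f['t']);W=np.load(n+'W.npy');Z=W[...,2];p=f['p'].astype(int)
    # knob arm: black pixels; arm top z=.084
    m=(p.max(2)<60)&(W[...,0]>.4)&(W[...,0]<.62)&(W[...,1]>-.1)&(W[...,1]<.1)&(Z>.065)&(Z<.13)
    q=W[m]; print(n,len(q),q.min(0),q.max(0))
    a=W[m&(Z>.07)&(Z<.089)&(np.hypot(W[...,0]-.541,W[...,1]-.0256)>.036)]; print('arm',len(a),a.mean(0),(a.mean(0)-[.541,.0256,0]))
```

```text
case ((0.5835475325584412, -0.23083290457725525), (0.03609171509742737, 0.12927818298339844), 75.95138549804688) 0.030436385362916804 3996
306 341 194 311
((0.5826220512390137, -0.2305699735879898), (0.03583908826112747, 0.12999579310417175), 75.96253204345703)
tcp pix [325.92200262 211.48799791]
scene 605 [ 0.47998465 -0.04415415  0.06506421] [0.57686596 0.05599206 0.11557392]
arm 26 [ 0.49141301 -0.03209656  0.08254396] [-0.04958699 -0.05769656  0.08254396]
side 523 [ 0.47859645 -0.03724678  0.07223249] [0.56558511 0.05659039 0.11564988]
arm 65 [ 0.49641537 -0.01637691  0.08040454] [-0.04458463 -0.04197691  0.08040454]
```

```bash
python3 -m handwheel '[{"hand":1,"dx":-0.1,"dy":-0.3,"dz":-4,"wx":0,"wy":0,"wz":0},{"hand":1,"dx":0,"dy":0,"dz":-4,"wx":0,"wy":0,"wz":0},{"hand":1,"dx":0,"dy":0,"dz":-4,"wx":0,"wy":0,"wz":0},{"hand":1,"dx":0,"dy":0,"dz":-4,"wx":0,"wy":0,"wz":0},{"hand":1,"dx":0,"dy":0,"dz":-3.5,"wx":0,"wy":0,"wz":0},{"hand":1,"dx":0,"dy":0,"dz":-2.2,"wx":0,"wy":0,"wz":0},{"hand":-1,"dx":0,"dy":0,"dz":0,"wx":0,"wy":0,"wz":0},{"hand":-1,"dx":0,"dy":0,"dz":0,"wx":0,"wy":0,"wz":0},{"hand":-1,"dx":0,"dy":0,"dz":0,"wx":0,"wy":0,"wz":0},{"hand":-1,"dx":0,"dy":0,"dz":0,"wx":0,"wy":0,"wz":0}]'
python3 grab.py 2 wrist side
```

```text
time_s: 3.25
position: [0.5414, -0.2238, 0.0071]
tcp_rot: [[-0.969, 0.247, 0.002], [0.247, 0.969, -0.001], [-0.002, -0.001, -1.0]]
force: [-0.3, -0.4, -0.7]
opening: 0.721
3.25 [ 0.54144038 -0.22382203  0.0070558 ] 75.71678515382986 [ -33.4   45.2   95.9   -0.    38.8 -109.1] [-0.3 -0.4 -0.7]
```

View pics/wrist2.png

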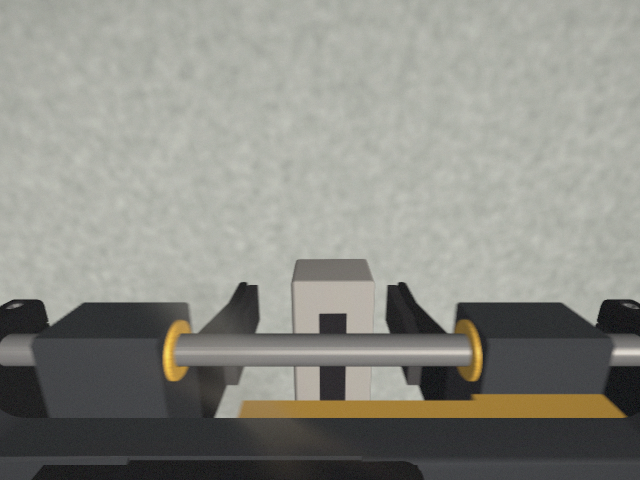

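The case stands between the jaws and the fingers are still closing.

```bash
python3 -m handwheel '[{"hand":-1,"dx":0,"dy":0,"dz":0,"wx":0,"wy":0,"wz":0},{"hand":-1,"dx":0,"dy":0,"dz":0,"wx":0,"wy":0,"wz":0},{"hand":-1,"dx":0,"dy":0,"dz":0,"wx":0,"wy":0,"wz":0},{"hand":-1,"dx":0,"dy":0,"dz":0,"wx":0,"wy":0,"wz":0},{"hand":-1,"dx":0,"dy":0,"dz":0,"wx":0,"wy":0,"wz":0},{"hand":-1,"dx":0,"dy":0,"dz":0,"wx":0,"wy":0,"wz":0}]'
python3 grab.py 3 wrist side
```

```text
time_s: 3.95
position: [0.5409, -0.223, 0.0059]
tcp_rot: [[-0.969, 0.246, 0.0], [0.246, 0.969, 0.0], [-0.0, 0.0, -1.0]]
force: [0.7, 1.8, 5.7]
opening: 0.413
3.95 [ 0.54092011 -0.22299217  0.00587984] 75.73989385457504 [ -33.3   45.3   95.9    0.    38.8 -109.1] [0.7 1.8 5.7]
```

View pics/wrist3.png

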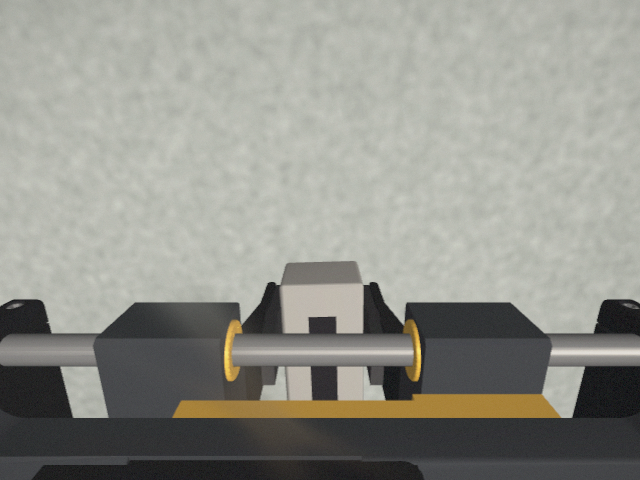

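Gripped: opening 0.413 is 36 mm. Now I lift, swing over and line up with the sleeve.

```bash
python3 -m handwheel '[{"hand":-1,"dx":0,"dy":0,"dz":2,"wx":0,"wy":0,"wz":0},{"hand":-1,"dx":0,"dy":0,"dz":4,"wx":0,"wy":0,"wz":0},{"hand":-1,"dx":0,"dy":0,"dz":4,"wx":0,"wy":0,"wz":0},{"hand":-1,"dx":0,"dy":0,"dz":4,"wx":0,"wy":0,"wz":0},{"hand":-1,"dx":-0.9,"dy":3.5,"dz":1,"wx":0,"wy":0,"wz":0.061},{"hand":-1,"dx":-0.9,"dy":3.5,"dz":1,"wx":0,"wy":0,"wz":0.061},{"hand":-1,"dx":-0.9,"dy":3.5,"dz":0,"wx":0,"wy":0,"wz":0.061},{"hand":-1,"dx":-0.9,"dy":3.5,"dz":0,"wx":0,"wy":0,"wz":0.061},{"hand":-1,"dx":-0.9,"dy":3.5,"dz":0,"wx":0,"wy":0,"wz":0.061},{"hand":-1,"dx":-0.9,"dy":3.5,"dz":0,"wx":0,"wy":0,"wz":0.061}]'
python3 -m handwheel '[{"hand":-1,"dx":-0.9,"dy":3.5,"dz":0,"wx":0,"wy":0,"wz":0.061},{"hand":-1,"dx":-0.8,"dy":3.5,"dz":0,"wx":0,"wy":0,"wz":0.061},{"hand":-1,"dx":0,"dy":3.2,"dz":0,"wx":0,"wy":0,"wz":0},{"hand":-1,"dx":0,"dy":0,"dz":-3,"wx":0,"wy":0,"wz":0},{"hand":-1,"dx":0,"dy":0,"dz":-3,"wx":0,"wy":0,"wz":0},{"hand":-1,"dx":0,"dy":0,"dz":0,"wx":0,"wy":0,"wz":0},{"hand":-1,"dx":0,"dy":0,"dz":0,"wx":0,"wy":0,"wz":0}]'
python3 grab.py 4 scene side wrist
```

```text
time_s: 5.05
position: [0.4861, -0.012, 0.1652]
tcp_rot: [[-0.993, -0.119, -0.0], [-0.119, 0.993, -0.0], [0.0, -0.0, -1.0]]
force: [-0.3, 0.5, -0.9]
opening: 0.417
time_s: 5.75
position: [0.4695, 0.0888, 0.1052]
tcp_rot: [[-0.972, -0.237, -0.002], [-0.237, 0.972, -0.0], [0.002, 0.0, -1.0]]
force: [-0.3, -1.0, -0.5]
opening: 0.414
5.75 [0.46947151 0.08876028 0.10520883] 103.70494994893271 [  -2.7   30.3  109.    -0.    40.8 -106.4] [-0.3 -1.  -0.5]
```

View pics/scene4.png

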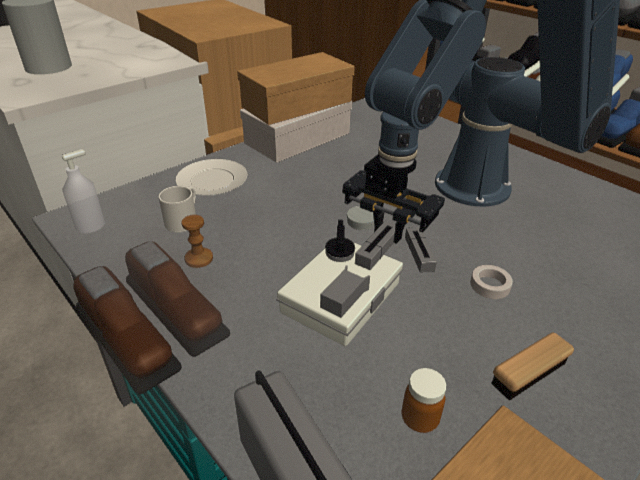

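View pics/side4.png

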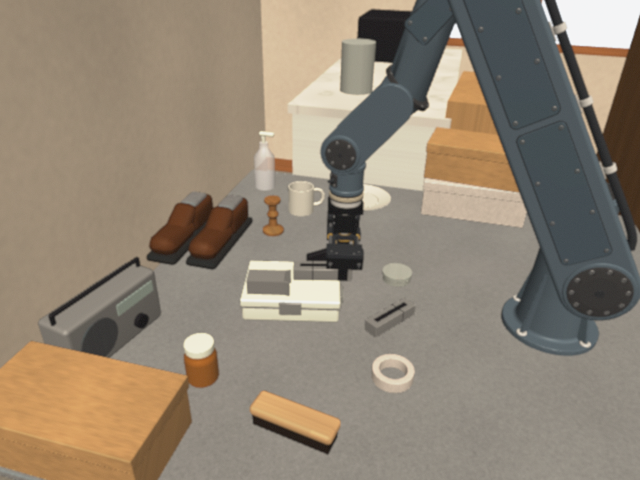

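View pics/wrist4.png

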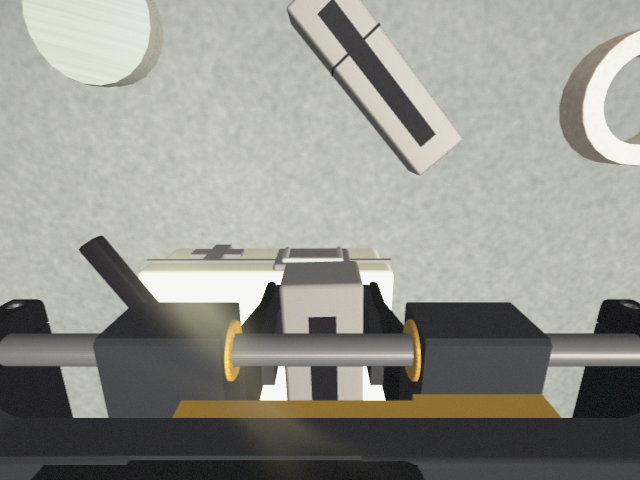

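The scene view shows the case held level at (376,245), pointing at the sleeve (345,290). In the wrist view the kit's rear edge, (145,260) to (390,258), is square to the case. Next I measure the lateral offset between case and sleeve.

Run:
```python
from h import *
yaw=np.radians(13.7);ex=np.array([np.cos(yaw),np.sin(yaw)]);ey=np.array([-ex[1],ex[0]])
O=np.array([.589,.0825])
for n in ('scene','side'):
    f=np.load(n+'4.npz');c=(f['K'],f['R'],f['t']);W=cloud(c,f['d']);Z=W[...,2]
    k=(W[...,:2]-O); X=k@ex; Y=k@ey
    for nm,x0,x1,z0,z1 in (('sleeve',.01,.11,.088,.102),('case',-.09,.0,.118,.138)):
        m=(X>x0)&(X<x1)&(Y>0)&(Y<.075)&(Z>z0)&(Z<z1)
        m=cv2.erode(m.astype(np.uint8),np.ones((2,2)))>0
        zz=Z[m]
        # keep top: near the upper mode
        h,e=np.histogram(zz,bins=np.arange(z0,z1,.001)); zt=e[h.argmax()]+.0005
        mm=m&(abs(Z-zt)<.003)
        q=np.stack([X[mm],Y[mm]],1).astype(np.float32)
        print(n,nm,'ztop',zt,len(q),'X',np.percentile(X[mm],[1,99]).round(4),'Y',np.percentile(Y[mm],[1,50,99]).round(4),cv2.minAreaRect(q))
    img=f['p'][200:330,270:450] if n=='scene' else f['p'][230:330,230:380]
    cv2.imwrite(f'pics/{n}4z.png',cv2.resize(img,None,fx=4.4,fy=4.4,interpolation=cv2.INTER_CUBIC)[:,:,::-1])
```

```text
scene sleeve ztop 0.0955 748 X [0.0181 0.1011] Y [0.0125 0.0354 0.0569] ((0.05649397149682045, 0.03458113223314285), (0.046006571501493454, 0.09238996356725693), 89.83768463134766)
scene case ztop 0.1285 452 X [-0.0861 -0.0032] Y [0.0214 0.0385 0.055 ] ((-0.04520228132605553, 0.037962399423122406), (0.08584855496883392, 0.034260645508766174), 0.9567923545837402)
side sleeve ztop 0.0945 418 X [0.0143 0.0951] Y [0.0128 0.0381 0.0595] ((0.05314239114522934, 0.03599260747432709), (0.08501511067152023, 0.050791218876838684), 0.5338758826255798)
side case ztop 0.1295 266 X [-0.0783 -0.0091] Y [0.0226 0.0409 0.0572] ((-0.0466855987906456, 0.03908148407936096), (0.07503718882799149, 0.036986760795116425), 2.6002578735351562)
```

View pics/scene4z.png

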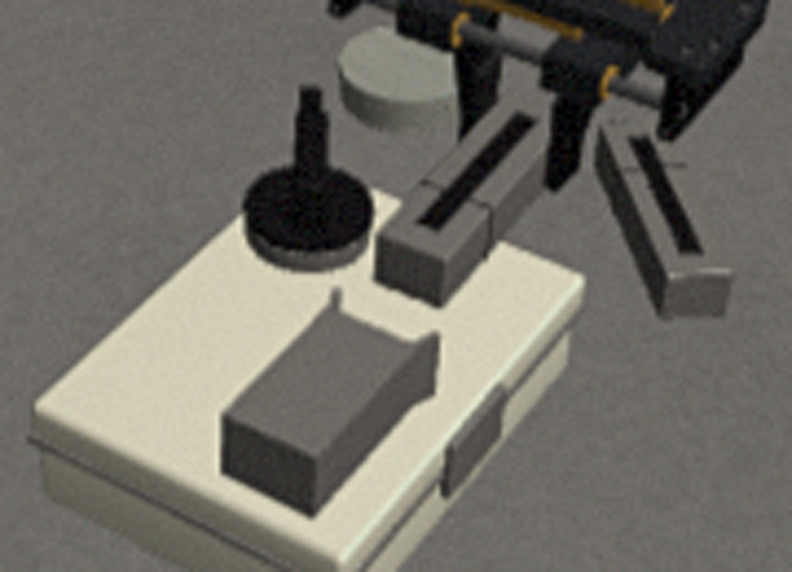

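View pics/side4z.png

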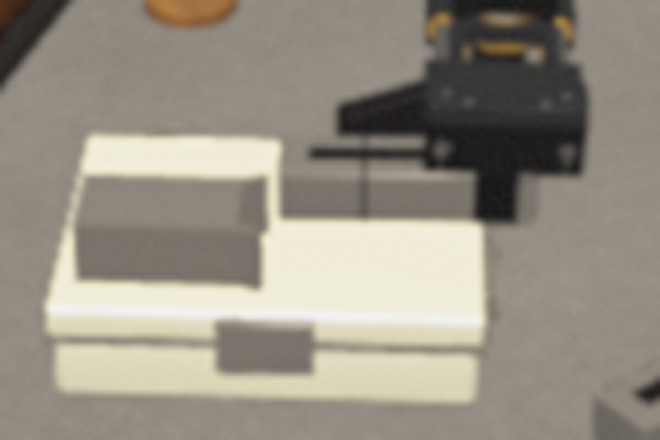

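```bash
cat > meas.py <<'E'
from h import *
import sys
yaw=np.radians(13.7);ex=np.array([np.cos(yaw),np.sin(yaw)]);ey=np.array([-ex[1],ex[0]])
O=np.array([.589,.0825])
def run(k,n,lst):
    f=np.load(n+k+'.npz');c=(f['K'],f['R'],f['t']);W=cloud(c,f['d']);Z=W[...,2]
    # upsample for subpixel edges via ray of mask pixels on the plane
    q=(W[...,:2]-O); X=q@ex; Y=q@ey
    for nm,x0,x1,zt in lst:
        m=(X>x0)&(X<x1)&(Y>0)&(Y<.08)&(abs(Z-zt)<.004)
        out=[]
        for a in np.arange(x0,x1,.008):
            s=m&(X>=a)&(X<a+.008)
            if s.sum()>15:
                y=Y[s]; out.append((a+.004,np.percentile(y,3),np.percentile(y,97)))
        o=np.array(out)
        w=o[:,2]-o[:,1]; g=abs(w-np.median(w))<.003; o=o[g]
        fl=np.polyfit(o[:,0],o[:,1],1);fr=np.polyfit(o[:,0],o[:,2],1);fc=np.polyfit(o[:,0],(o[:,1]+o[:,2])/2,1)
        print(n,nm,len(o),'w',np.median(w).round(4),'slopes deg',np.degrees([fl[0],fr[0],fc[0]]).round(2),'centre@x=.015',np.polyval(fc,.015).round(4),'mid',o[:,1:].mean().round(4),o[0,0],o[-1,0])
E
python3 - <<'E'
from meas import *
for n in ('scene','side'):
    run('0',n,[('sleeve',.024,.09,.0955),('sleeve',.024,.09,.0945)]);
    run('4',n,[('case',-.075,-.01,.129)])
    W=np.load(n+'W.npy');q=W[...,:2]-O;X=q@ex;Y=q@ey
    m=abs(W[...,2]-.060)<.002
    for lo,hi in ((-.1,-.03),(.02,.1)):
        pass
E
```

```text
scene sleeve 9 w 0.0452 slopes deg [-0.48  0.83  0.17] centre@x=.015 0.0334 mid 0.0336 0.028 0.092
scene sleeve 9 w 0.0452 slopes deg [-0.49  0.73  0.12] centre@x=.015 0.0335 mid 0.0336 0.028 0.092
scene case 8 w 0.0336 slopes deg [1.89 2.08 1.98] centre@x=.015 0.0385 mid 0.0365 -0.071 -0.015000000000000045
side sleeve 6 w 0.0475 slopes deg [-1.16 -1.74 -1.45] centre@x=.015 0.0352 mid 0.034 0.028 0.084
side sleeve 6 w 0.0477 slopes deg [-1.09 -1.72 -1.4 ] centre@x=.015 0.0353 mid 0.0341 0.028 0.084
side case 6 w 0.0346 slopes deg [-2.33  0.63 -0.85] centre@x=.015 0.0381 mid 0.0389 -0.071 -0.015000000000000045
```

Run:
```python
from h import *
for k in '134':
    f=np.load(f'wrist{k}.npz');c=(f['K'],f['R'],f['t']);W=cloud(c,f['d']);Z=W[...,2]
    zt={'1':.030,'3':.0300,'4':.129}[k]
    m=(abs(Z-zt)<.004)
    L=cv2.connectedComponents(m.astype(np.uint8))[1]
    u,v={'1':(312,240),'3':(300,305),'4':(300,305)}[k]
    m=L==L[v,u]; ys,xs=np.nonzero(m);print(k,m.sum(),Z[m].mean(),xs.min(),xs.max(),ys.min(),ys.max())
    # edges rowwise
    rows=[r for r in range(ys.min()+3,min(ys.max()-2,328)) if m[r].sum()>20]
    for side in (0,1):
        P=np.array([ray(c,(np.nonzero(m[r])[0][0]-.5 if side==0 else np.nonzero(m[r])[0][-1]+.5),r,zt)[:2] for r in rows])
        d=np.linalg.svd(P-P.mean(0))[2][0]; d=d*np.sign(d[0]);print(' edge',side,np.degrees(np.arctan2(d[1],d[0])).round(2),P.mean(0).round(4),len(rows))
    # end edge columnwise
    cols=range(int(np.percentile(xs,10)),int(np.percentile(xs,90)))
    P=np.array([ray(c,x,np.nonzero(m[:,x])[0][0]-.5,zt)[:2] for x in cols]);d=np.linalg.svd(P-P.mean(0))[2][0];d*=np.sign(d[1]);print(' end',np.degrees(np.arctan2(d[1],d[0])).round(2)-90,P.mean(0).round(4))
    if k=='4':
        img=f['p'][230:340,60:420];cv2.imwrite('pics/wrist4z.png',cv2.resize(img,None,fx=2.2,fy=2.2,interpolation=cv2.INTER_CUBIC)[:,:,::-1])
        # kit rear top edge at z .06
        mk=(abs(Z-.06)<.004); P=[]
        for x in list(range(165,225))+list(range(370,385)):
            r=np.nonzero(mk[200:330,x])[0]
            if len(r): P.append(ray(c,x,200+r[0]-.5,.06)[:2])
        P=np.array(P);d=np.linalg.svd(P-P.mean(0))[2][0];d*=np.sign(d[1]);print(' kitrear',np.degrees(np.arctan2(d[1],d[0]))-90,P.mean(0),len(P))
```

```text
1 3971 0.030414828986529054 306 341 195 311
 edge 0 -14.02 [ 0.5765 -0.2475] 111
 edge 1 -13.98 [ 0.5853 -0.2128] 111
 end -14.010000000000005 [ 0.5202 -0.2151]
3 4854 0.030188232377983047 256 389 279 332
 edge 0 -23.72 [ 0.5244 -0.2416] 46
 edge 1 -0.69 [ 0.5347 -0.2012] 46
 end -12.599999999999994 [ 0.5185 -0.2189]
4 4890 0.1304975126426572 257 388 278 332
 edge 0 9.03 [0.4647 0.065 ] 47
 edge 1 21.89 [0.455 0.105] 47
 end 15.310000000000002 [0.4485 0.082 ]
 kitrear 13.848598300277402 [0.48417171 0.03206877] 75
```

```bash
ls pics
```

```text
scene0.png
scene0z.png
scene1.png
scene4.png
scene4z.png
side0.png
side0z.png
side1.png
side2.png
side3.png
side4.png
side4z.png
wrist0.png
wrist1.png
wrist2.png
wrist3.png
wrist4.png
wrist4z.png
```

View pics/wrist4z.png

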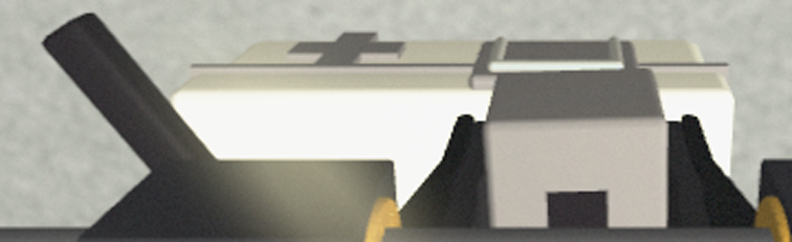

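Run:
```python
from meas import *
f=np.load('wrist4.npz');c=(f['K'],f['R'],f['t']);W=cloud(c,f['d']);Z=W[...,2];q=W[...,:2]-O;X=q@ex;Y=q@ey
m=(Z>.045)&(Z<.066)
for r in range(262,332,6):
    s=np.nonzero(m[r])[0]
    if len(s): print(r,s[0],s[-1],'Y',Y[r,s[0]].round(4),Y[r,s[-1]].round(4),'X',X[r,s[0]].round(4),X[r,s[-1]].round(4),Z[r,s[0]].round(4),Z[r,s[-1]].round(4))
# same in scene/side at start: kit Y limits per X
for n in ('scene','side'):
    W=np.load(n+'W.npy');Z=W[...,2];q=W[...,:2]-O;X=q@ex;Y=q@ey
    m=(abs(Z-.059)<.004)&(abs(X)<.13)&(abs(Y)<.1)
    for a in (-.1,-.08,.09,.1):
        s=m&(abs(X-a)<.005); print(n,'X',a,'Ylim',np.percentile(Y[s],[.5,99.5]).round(4))
    for a in (-.07,-.02,.0,.07):
        s=m&(abs(Y-a)<.005); print(n,'Y',a,'Xlim',np.percentile(X[s],[.5,99.5]).round(4))
```

```text
262 275 301 Y 0.0027 0.0194 X -0.1163 -0.1161 0.0538 0.0534
268 143 390 Y -0.0844 0.0768 X -0.1107 -0.1118 0.0503 0.0529
274 138 393 Y -0.0835 0.0784 X -0.1101 -0.1088 0.0591 0.0558
280 141 393 Y -0.0815 0.0781 X -0.1066 -0.1057 0.0604 0.0582
286 146 392 Y -0.079 0.0776 X -0.1024 -0.1018 0.0603 0.0589
292 151 392 Y -0.0757 0.0781 X -0.0988 -0.097 0.0616 0.0574
298 156 392 Y -0.0737 0.0786 X -0.094 -0.0923 0.0604 0.0566
304 240 391 Y -0.02 0.0776 X -0.09 -0.0894 0.0607 0.0594
310 240 253 Y -0.0206 -0.0121 X -0.0851 -0.085 0.0595 0.0595
316 241 248 Y -0.0199 -0.0155 X -0.0813 -0.0809 0.0606 0.06
322 241 243 Y -0.0203 -0.0191 X -0.0767 -0.0765 0.0604 0.0599
scene X -0.1 Ylim [-0.0336  0.078 ]
scene X -0.08 Ylim [-0.0248  0.0778]
scene X 0.09 Ylim [-0.083   0.0786]
scene X 0.1 Ylim [-0.0813  0.0791]
scene Y -0.07 Xlim [-0.0376  0.1153]
scene Y -0.02 Xlim [-0.1069  0.1138]
scene Y 0.0 Xlim [-0.1074  0.114 ]
scene Y 0.07 Xlim [-0.1047  0.1137]
side X -0.1 Ylim [-0.0785  0.0804]
side X -0.08 Ylim [-0.0271  0.0794]
side X 0.09 Ylim [-0.0768  0.0822]
side X 0.1 Ylim [-0.0855  0.0826]
side Y -0.07 Xlim [-0.1093  0.1098]
side Y -0.02 Xlim [-0.1105  0.1096]
side Y 0.0 Xlim [-0.1102  0.1087]
side Y 0.07 Xlim [-0.1117  0.1087]
```

In the wrist view the case sits 1.5° off the kit and about 1 mm to the side. I'm correcting both and lowering to just above the lid.

```bash
python3 -m handwheel '[{"hand":-1,"dx":0.03,"dy":-0.12,"dz":0,"wx":0,"wy":0,"wz":-0.026},{"hand":-1,"dx":0,"dy":0,"dz":-1.5,"wx":0,"wy":0,"wz":0},{"hand":-1,"dx":0,"dy":0,"dz":-1.5,"wx":0,"wy":0,"wz":0},{"hand":-1,"dx":0,"dy":0,"dz":-0.8,"wx":0,"wy":0,"wz":0},{"hand":-1,"dx":0,"dy":0,"dz":0,"wx":0,"wy":0,"wz":0},{"hand":-1,"dx":0,"dy":0,"dz":0,"wx":0,"wy":0,"wz":0}]'
python3 grab.py 5 scene side
python3 - <<'E'
from meas import *
for n in ('scene','side'):
    run('5',n,[('sleeve',.024,.09,.0955),('case',-.075,-.01,.092)])
    f=np.load(n+'5.npz')
    img=f['p'][200:330,270:450] if n=='scene' else f['p'][230:330,230:380]
    cv2.imwrite(f'pics/{n}5z.png',cv2.resize(img,None,fx=4.4,fy=4.4,interpolation=cv2.INTER_CUBIC)[:,:,::-1])
E
```

```text
time_s: 6.5
position: [0.4705, 0.0876, 0.0679]
tcp_rot: [[-0.977, -0.211, 0.001], [-0.211, 0.977, -0.0], [-0.001, -0.0, -1.0]]
force: [0.1, -0.0, -0.2]
opening: 0.413
6.5 [0.47047031 0.08756495 0.06794458] 102.19220615860804 [  -2.9   34.4  110.3   -0.    35.2 -105.1] [ 0.1 -0.  -0.2]
scene sleeve 9 w 0.0453 slopes deg [0.34 0.21 0.28] centre@x=.015 0.0333 mid 0.0336 0.028 0.092
scene case 8 w 0.0333 slopes deg [-0.49  1.11  0.31] centre@x=.015 0.0338 mid 0.0335 -0.071 -0.015000000000000045
side sleeve 6 w 0.0469 slopes deg [-0.11 -2.14 -1.12] centre@x=.015 0.0359 mid 0.035 0.028 0.084
side case 8 w 0.0334 slopes deg [-1.9  -0.77 -1.33] centre@x=.015 0.0342 mid 0.0356 -0.071 -0.015000000000000045
```

View pics/scene5z.png

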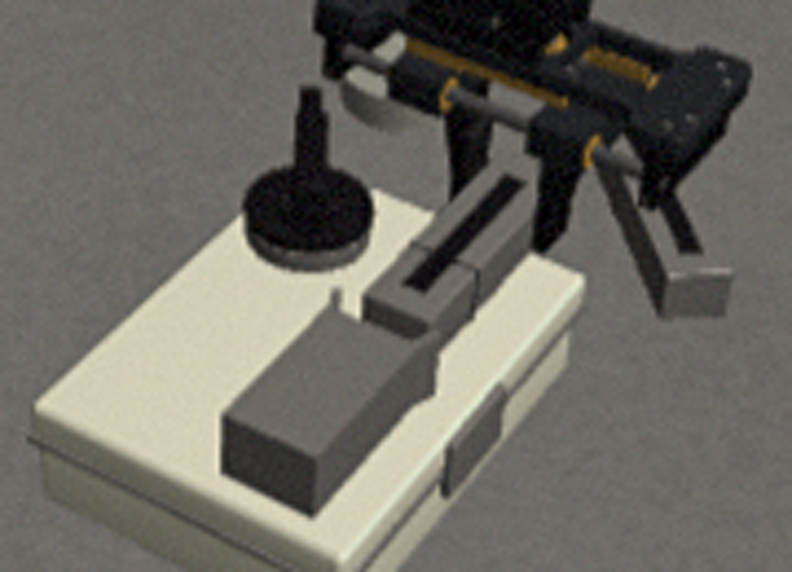

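View pics/side5z.png

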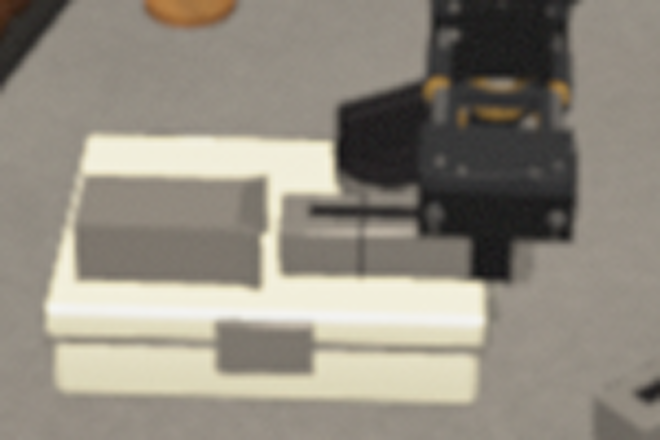

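Both views now show the case collinear with the sleeve, centres agreeing within 0.6 mm. I'm sliding it in along (0.971, 0.238).

```bash
python3 -m handwheel '[{"hand":-1,"dx":0.97,"dy":0.238,"dz":0,"wx":0,"wy":0,"wz":0},{"hand":-1,"dx":0.97,"dy":0.238,"dz":0,"wx":0,"wy":0,"wz":0},{"hand":-1,"dx":0.97,"dy":0.238,"dz":0,"wx":0,"wy":0,"wz":0},{"hand":-1,"dx":0.97,"dy":0.238,"dz":0,"wx":0,"wy":0,"wz":0}]'
python3 grab.py 6 scene
```

```text
time_s: 7.0
position: [0.5104, 0.0975, 0.0677]
tcp_rot: [[-0.977, -0.212, 0.001], [-0.212, 0.977, -0.0], [-0.001, -0.0, -1.0]]
force: [0.8, 0.4, -0.7]
opening: 0.411
7.0 [0.51043792 0.09748701 0.06770705] 102.2227916064067 [  -1.5   36.2  104.5    0.    39.2 -103.7] [ 0.8  0.4 -0.7]
```

No resistance and the tip should be 20 mm inside, so I continue.

```bash
python3 -m handwheel '[{"hand":-1,"dx":0.97,"dy":0.238,"dz":0,"wx":0,"wy":0,"wz":0},{"hand":-1,"dx":0.97,"dy":0.238,"dz":0,"wx":0,"wy":0,"wz":0},{"hand":-1,"dx":0.97,"dy":0.238,"dz":0,"wx":0,"wy":0,"wz":0},{"hand":-1,"dx":0.97,"dy":0.238,"dz":0,"wx":0,"wy":0,"wz":0},{"hand":-1,"dx":0.97,"dy":0.238,"dz":0,"wx":0,"wy":0,"wz":0}]'
python3 -m handwheel '[{"hand":-1,"dx":0.39,"dy":0.095,"dz":0,"wx":0,"wy":0,"wz":0},{"hand":-1,"dx":0.2,"dy":0.05,"dz":0,"wx":0,"wy":0,"wz":0}]'
python3 grab.py 7 scene side
```

```text
time_s: 7.55
position: [0.5583, 0.1093, 0.0675]
tcp_rot: [[-0.977, -0.212, 0.0], [-0.212, 0.977, 0.0], [-0.0, -0.0, -1.0]]
force: [0.3, -0.2, -0.9]
opening: 0.418
time_s: 7.75
position: [0.5638, 0.1106, 0.0675]
tcp_rot: [[-0.977, -0.212, 0.0], [-0.212, 0.977, -0.0], [-0.0, -0.0, -1.0]]
force: [-0.4, 0.3, -1.3]
opening: 0.407
7.75 [0.56378169 0.11063317 0.06746764] 102.2237153846752 [  -0.    38.9   96.4   -0.    44.7 -102.3] [-0.4  0.3 -1.3]
```

View pics/scene7.png

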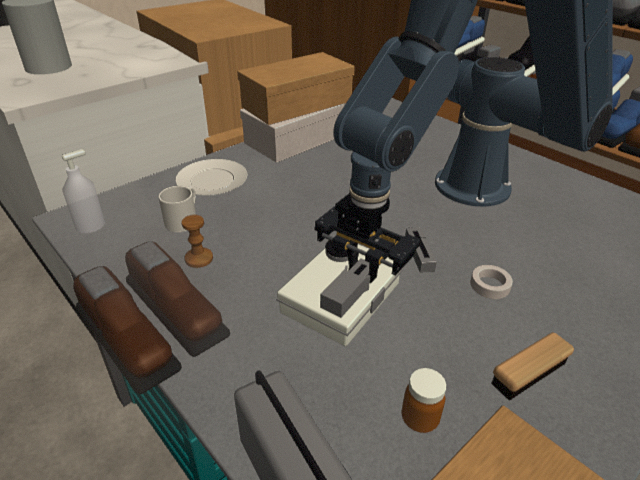

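The case is well inside. I push in small steps until it meets the end wall.

```bash
python3 -m handwheel '[{"hand":-1,"dx":0.2,"dy":0.05,"dz":0,"wx":0,"wy":0,"wz":0},{"hand":-1,"dx":0.2,"dy":0.05,"dz":0,"wx":0,"wy":0,"wz":0}]'
python3 -m handwheel '[{"hand":-1,"dx":0.2,"dy":0.05,"dz":0,"wx":0,"wy":0,"wz":0},{"hand":-1,"dx":0,"dy":0,"dz":0,"wx":0,"wy":0,"wz":0}]'
```

```text
time_s: 8.05
position: [0.567, 0.1115, 0.0675]
tcp_rot: [[-0.977, -0.211, -0.001], [-0.211, 0.977, -0.0], [0.001, 0.0, -1.0]]
force: [-1.5, -0.1, -1.1]
opening: 0.416
time_s: 8.25
position: [0.5675, 0.1119, 0.0672]
tcp_rot: [[-0.977, -0.212, -0.004], [-0.212, 0.977, -0.0], [0.004, 0.001, -1.0]]
force: [-3.4, -0.8, 0.2]
opening: 0.411
```

```bash
python3 -m handwheel '[{"hand":-1,"dx":0.2,"dy":0.05,"dz":0,"wx":0,"wy":0,"wz":0},{"hand":-1,"dx":0.2,"dy":0.05,"dz":0,"wx":0,"wy":0,"wz":0},{"hand":-1,"dx":0,"dy":0,"dz":0,"wx":0,"wy":0,"wz":0}]'
python3 grab.py 8 scene side
```

```text
time_s: 8.55
position: [0.5673, 0.1127, 0.0665]
tcp_rot: [[-0.977, -0.213, -0.013], [-0.213, 0.977, -0.001], [0.013, 0.002, -1.0]]
force: [-9.6, -2.7, 2.9]
opening: 0.414
8.55 [0.56733842 0.11267811 0.06650196] 102.30053569702586 [ 2.00e-01  3.94e+01  9.53e+01 -1.00e-01  4.61e+01 -1.02e+02] [-9.6 -2.7  2.9]
```

Firm contact (9.6 N) at the expected depth, about kit x 29 mm. I relax the push, set the case down, open and rise.

```bash
python3 -m handwheel '[{"hand":-1,"dx":-0.5,"dy":-0.12,"dz":0,"wx":0,"wy":0,"wz":0},{"hand":-1,"dx":0,"dy":0,"dz":-0.1,"wx":0,"wy":0,"wz":0},{"hand":0.3,"dx":0,"dy":0,"dz":0,"wx":0,"wy":0,"wz":0},{"hand":0.3,"dx":0,"dy":0,"dz":0,"wx":0,"wy":0,"wz":0},{"hand":0.3,"dx":0,"dy":0,"dz":0,"wx":0,"wy":0,"wz":0},{"hand":0.3,"dx":0,"dy":0,"dz":0,"wx":0,"wy":0,"wz":0}]'
python3 -m handwheel '[{"hand":0.3,"dx":0,"dy":0,"dz":2,"wx":0,"wy":0,"wz":0},{"hand":0.3,"dx":0,"dy":0,"dz":4,"wx":0,"wy":0,"wz":0},{"hand":0.6,"dx":-2,"dy":-4,"dz":4,"wx":0,"wy":0,"wz":0.14},{"hand":0.6,"dx":-2,"dy":-4,"dz":2,"wx":0,"wy":0,"wz":0.14},{"hand":0.6,"dx":0,"dy":0,"dz":0,"wx":0,"wy":0,"wz":0.14},{"hand":0.6,"dx":0,"dy":0,"dz":0,"wx":0,"wy":0,"wz":0}]'
python3 grab.py 9 scene side wrist
```

```text
time_s: 9.25
position: [0.5693, 0.1119, 0.0668]
tcp_rot: [[-0.977, -0.212, 0.002], [-0.212, 0.977, 0.0], [-0.002, -0.0, -1.0]]
force: [-0.9, 0.5, -0.4]
opening: 0.631
time_s: 9.85
position: [0.5322, 0.0375, 0.1811]
tcp_rot: [[-0.808, -0.59, 0.003], [-0.59, 0.808, -0.0], [-0.002, -0.002, -1.0]]
force: [0.2, 0.5, 0.8]
opening: 0.796
9.85 [0.532184   0.03746039 0.18108597] 126.14012630105533 [  -8.    26.4   97.8    0.    55.6 -134.1] [0.2 0.5 0.8]
```

View pics/wrist9.png

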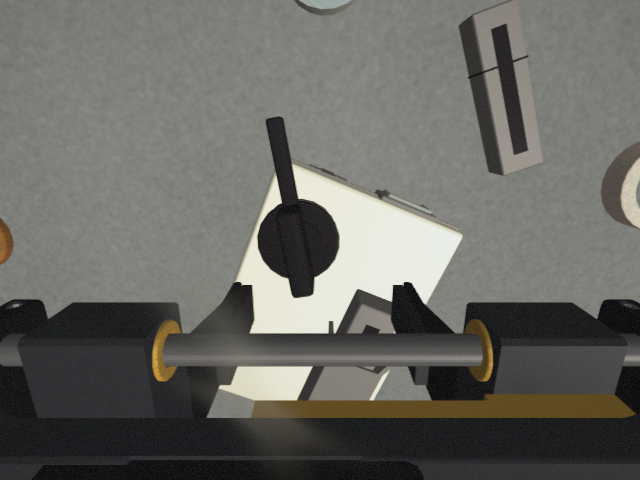

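View pics/scene9.png

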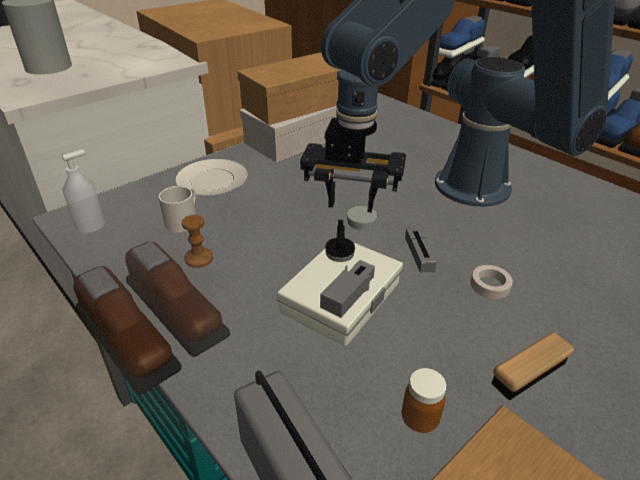

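The wrist view shows the case tail at (360,320) sticking out of the sleeve. The knob is at (298,240), its wing running (290,205) to (302,295) and the arm tip at (275,120). Next I measure these.

Run:
```python
from meas import *
f=np.load('wrist9.npz');c=(f['K'],f['R'],f['t']);W=cloud(c,f['d']);Z=W[...,2];q=W[...,:2]-O;X=q@ex;Y=q@ey
def comp(m,u,v):
    L=cv2.connectedComponents(m.astype(np.uint8))[1]; return L==L[v,u]
print('z',Z[250,297],Z[150,280],Z[250,325],Z[310,375])
m=comp((Z>.108)&(Z<.122),297,250); ys,xs=np.nonzero(m)
P=np.array([ray(c,u,v,.114)[:2] for u,v in zip(xs,ys)],np.float32);r=cv2.minAreaRect(P);print('wing',r,cv2.boxPoints(r).tolist(),np.median(Z[m]))
m=comp((Z>.078)&(Z<.09),280,150); ys,xs=np.nonzero(m); k=ys<190; ys,xs=ys[k],xs[k]
P=np.array([ray(c,u,v,.084)[:2] for u,v in zip(xs,ys)],np.float32);r=cv2.minAreaRect(P);print('arm',r,np.median(Z[m]))
m=comp((Z>.083)&(Z<.095)&(X>-.06)&(Y>0),375,305); print('tail X',np.percentile(X[m],[0.5,50]),'Y',np.percentile(Y[m],[1,99]),m.sum(),np.median(Z[m]))
m=(abs(Z-.06)<.003)&(abs(X)<.13)&(abs(Y)<.1)
for a in (-.03,-.01,.01): s=m&(abs(Y-a)<.004); print('kit rear X',np.percentile(X[s],1))
```

```text
z 0.11402193291845035 0.08264384006337533 0.07999261742922904 0.0892129769556953
wing ((0.5404016375541687, 0.021839093416929245), (0.06192713603377342, 0.016200600191950798), 45.57076644897461) [[0.5129417181015015, 0.0053979624062776566], [0.5245108604431152, -0.005942909047007561], [0.5678615570068359, 0.03828022629022598], [0.5562924146652222, 0.0496210977435112]] 0.11405089114068752
arm ((0.49480390548706055, -0.024897705763578415), (0.05080235004425049, 0.012348906137049198), 45.535072326660156) 0.08125615329551289
tail X [nan nan] Y [nan nan] 305747 nan
kit rear X -0.11131678506701108
kit rear X -0.11083626973581413
kit rear X -0.1133369479909516
```

```bash
python3 - <<'E'
from meas import *
f=np.load('wrist9.npz');c=(f['K'],f['R'],f['t']);W=cloud(c,f['d']);q=W[...,:2]-O;X=q@ex;Y=q@ey
for u,v in [(350,300),(360,297),(365,295),(370,300),(380,303),(365,310),(350,325),(352,310)]: print(u,v,X[v,u].round(4),Y[v,u].round(4),W[v,u,2].round(4))
E
python3 -m handwheel '[{"hand":0.6,"dx":0.4,"dy":-0.8,"dz":-1.5,"wx":0,"wy":0,"wz":0.082},{"hand":0.6,"dx":0.4,"dy":-0.77,"dz":-1.5,"wx":0,"wy":0,"wz":0.082},{"hand":0.6,"dx":0,"dy":0,"dz":-2,"wx":0,"wy":0,"wz":0},{"hand":0.6,"dx":0,"dy":0,"dz":0,"wx":0,"wy":0,"wz":0}]'
python3 grab.py 10 wrist
```

```text
350 300 -0.0224 0.0145 0.0604
360 297 -0.0356 0.0161 0.0784
365 295 -0.0352 0.0219 0.0691
370 300 -0.0354 0.0254 0.0762
380 303 -0.0363 0.034 0.0766
365 310 -0.0317 0.0209 0.0902
350 325 -0.0143 0.0158 0.0886
352 310 -0.0222 0.015 0.0778
time_s: 10.4
position: [0.5378, 0.0238, 0.1269]
tcp_rot: [[-0.699, -0.715, -0.007], [-0.715, 0.699, 0.001], [0.004, 0.006, -1.0]]
force: [-0.7, 0.0, -0.5]
opening: 0.798
10.4 [0.53775086 0.02375682 0.12694148] 135.6284271413773 [  -9.4   31.6   99.4    0.    49.4 -145. ] [-0.7  0.  -0.5]
```

View pics/wrist10.png

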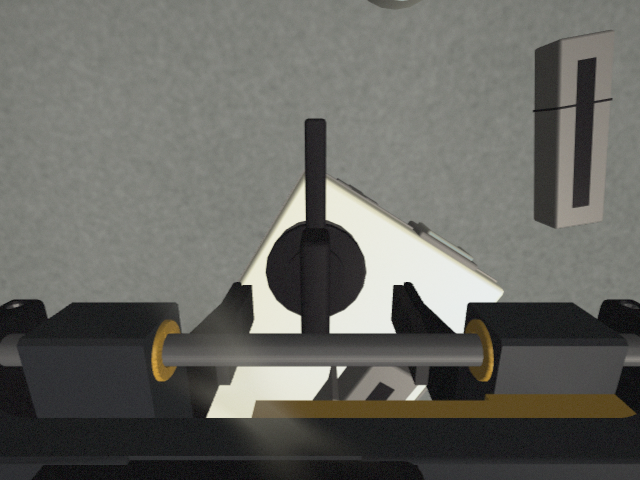

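The tail end is at kit x ≈ -35.5 mm against an ideal of -35, so the case is home. The wing lies upright between the jaws at column 315. I go down and grip it.

```bash
python3 -m handwheel '[{"hand":0.6,"dx":0.15,"dy":-0.1,"dz":-1.5,"wx":0,"wy":0,"wz":0},{"hand":0.6,"dx":0,"dy":0,"dz":-1.5,"wx":0,"wy":0,"wz":0},{"hand":0.6,"dx":0,"dy":0,"dz":-0.6,"wx":0,"wy":0,"wz":0},{"hand":0.6,"dx":0,"dy":0,"dz":0,"wx":0,"wy":0,"wz":0},{"hand":0.6,"dx":0,"dy":0,"dz":0,"wx":0,"wy":0,"wz":0}]'
python3 grab.py 11 wrist
```

```text
time_s: 10.95
position: [0.5417, 0.022, 0.0945]
tcp_rot: [[-0.699, -0.716, 0.001], [-0.716, 0.699, -0.0], [-0.001, -0.001, -1.0]]
force: [-0.2, -0.2, 0.6]
opening: 0.803
10.95 [0.54165583 0.02202643 0.09446807] 135.68632118936515 [  -9.5   34.7  100.4    0.    44.9 -145.2] [-0.2 -0.2  0.6]
```

View pics/wrist11.png

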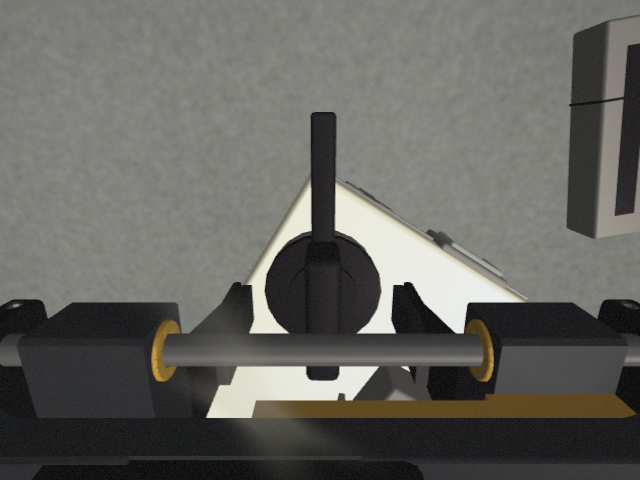

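Centred: the wing is at column 323 and the jaw mid-point at 322. Closing.

```bash
python3 -m handwheel '[{"hand":-1,"dx":0,"dy":0,"dz":-0.4,"wx":0,"wy":0,"wz":0},{"hand":-1,"dx":0,"dy":0,"dz":0,"wx":0,"wy":0,"wz":0},{"hand":-1,"dx":0,"dy":0,"dz":0,"wx":0,"wy":0,"wz":0},{"hand":-1,"dx":0,"dy":0,"dz":0,"wx":0,"wy":0,"wz":0},{"hand":-1,"dx":0,"dy":0,"dz":0,"wx":0,"wy":0,"wz":0},{"hand":-1,"dx":0,"dy":0,"dz":0,"wx":0,"wy":0,"wz":0},{"hand":-1,"dx":0,"dy":0,"dz":0,"wx":0,"wy":0,"wz":0},{"hand":-1,"dx":0,"dy":0,"dz":0,"wx":0,"wy":0,"wz":0},{"hand":-1,"dx":0,"dy":0,"dz":0,"wx":0,"wy":0,"wz":0},{"hand":-1,"dx":0,"dy":0,"dz":0,"wx":0,"wy":0,"wz":0}]'
python3 -m handwheel '[{"hand":-1,"dx":0,"dy":0,"dz":0,"wx":0,"wy":0,"wz":0},{"hand":-1,"dx":0,"dy":0,"dz":0,"wx":0,"wy":0,"wz":0},{"hand":-1,"dx":0,"dy":0,"dz":0,"wx":0,"wy":0,"wz":0}]'
```

```text
time_s: 12.0
position: [0.5412, 0.0218, 0.0899]
tcp_rot: [[-0.699, -0.715, 0.0], [-0.715, 0.699, -0.0], [-0.0, -0.0, -1.0]]
force: [-0.0, 0.1, -0.2]
opening: 0.184
time_s: 12.3
position: [0.5412, 0.0218, 0.0899]
tcp_rot: [[-0.699, -0.715, 0.0], [-0.715, 0.699, -0.0], [-0.0, -0.0, -1.0]]
force: [0.2, -0.6, 0.0]
opening: 0.177
```

Gripped: opening 0.18 is 16 mm. Now I pull up.

```bash
python3 -m handwheel '[{"hand":-1,"dx":0,"dy":0,"dz":0.5,"wx":0,"wy":0,"wz":0},{"hand":-1,"dx":0,"dy":0,"dz":0.5,"wx":0,"wy":0,"wz":0},{"hand":-1,"dx":0,"dy":0,"dz":0.5,"wx":0,"wy":0,"wz":0},{"hand":-1,"dx":0,"dy":0,"dz":0.2,"wx":0,"wy":0,"wz":0},{"hand":-1,"dx":0,"dy":0,"dz":0,"wx":0,"wy":0,"wz":0}]'
python3 -m handwheel '[{"hand":-1,"dx":0,"dy":0,"dz":0,"wx":0,"wy":0,"wz":0}]'
```

```text
time_s: 12.8
position: [0.5412, 0.0218, 0.1075]
tcp_rot: [[-0.699, -0.715, 0.0], [-0.715, 0.699, -0.0], [-0.0, -0.0, -1.0]]
force: [0.1, -0.0, -0.5]
opening: 0.179
time_s: 12.9
position: [0.5412, 0.0218, 0.1075]
tcp_rot: [[-0.699, -0.715, 0.0], [-0.715, 0.699, -0.0], [-0.0, -0.0, -1.0]]
force: [0.1, -0.0, 2.4]
opening: 0.184
```

It rose 17.6 mm. I check whether the knob came along or the fingers slipped.

```bash
python3 grab.py 12 wrist side
python3 - <<'E'
from h import *
for k in ('11','12'):
    f=np.load(f'wrist{k}.npz');c=(f['K'],f['R'],f['t']);W=cloud(c,f['d']);print(k,[W[v,u].round(4).tolist() for u,v in [(322,150),(322,200),(290,270),(320,270),(320,310)]])
E
```

```text
12.9 [0.54117631 0.02181474 0.10747619] 135.68238177493808 [  -9.5   33.4  100.    -0.    46.6 -145.2] [ 0.1 -0.   2.4]
11 [[0.4895, -0.0317, 0.0852], [0.5061, -0.0147, 0.0837], [0.5447, 0.0006, 0.0809], [0.5237, 0.0022, 0.1149], [0.5369, 0.0156, 0.1152]]
12 [[0.4889, -0.032, 0.1017], [0.5049, -0.0157, 0.1027], [0.5427, -0.0006, 0.0983], [0.5222, 0.0009, 0.1317], [0.5351, 0.0141, 0.1317]]
```

View pics/wrist12.png

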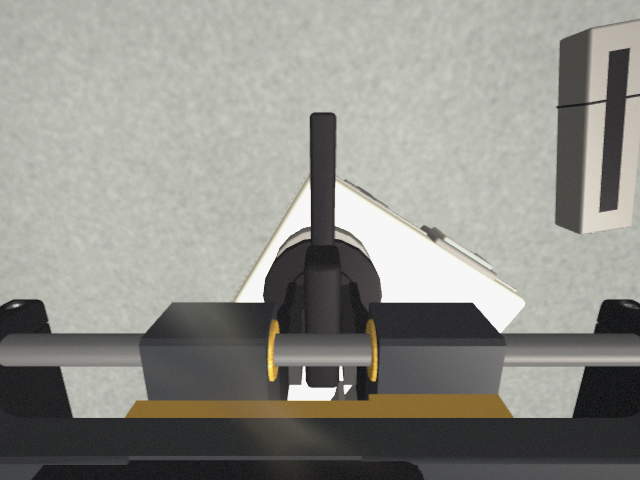

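The knob rose about 17 mm with the fingers. I turn it towards the far end of the notch range (turn ≈ 0.42, tool-y yaw ≈ 37.9°).

```bash
python3 -m handwheel '[{"hand":-1,"dx":0,"dy":0,"dz":0,"wx":0,"wy":0,"wz":-0.142},{"hand":-1,"dx":0,"dy":0,"dz":0,"wx":0,"wy":0,"wz":-0.142},{"hand":-1,"dx":0,"dy":0,"dz":0,"wx":0,"wy":0,"wz":-0.142},{"hand":-1,"dx":0,"dy":0,"dz":0,"wx":0,"wy":0,"wz":-0.142},{"hand":-1,"dx":0,"dy":0,"dz":0,"wx":0,"wy":0,"wz":-0.142},{"hand":-1,"dx":0,"dy":0,"dz":0,"wx":0,"wy":0,"wz":-0.142}]'
python3 -m handwheel '[{"hand":-1,"dx":0,"dy":0,"dz":0,"wx":0,"wy":0,"wz":-0.142},{"hand":-1,"dx":0,"dy":0,"dz":0,"wx":0,"wy":0,"wz":-0.142},{"hand":-1,"dx":0,"dy":0,"dz":0,"wx":0,"wy":0,"wz":-0.142},{"hand":-1,"dx":0,"dy":0,"dz":0,"wx":0,"wy":0,"wz":-0.142},{"hand":-1,"dx":0,"dy":0,"dz":0,"wx":0,"wy":0,"wz":-0.142},{"hand":-1,"dx":0,"dy":0,"dz":0,"wx":0,"wy":0,"wz":-0.142},{"hand":-1,"dx":0,"dy":0,"dz":0,"wx":0,"wy":0,"wz":0}]'
python3 grab.py 13 scene side wrist
```

```text
time_s: 13.6
position: [0.5406, 0.0231, 0.1073]
tcp_rot: [[-0.998, 0.061, -0.001], [0.061, 0.998, 0.002], [0.001, 0.002, -1.0]]
force: [0.2, 4.6, 2.5]
opening: 0.179
time_s: 14.3
position: [0.5414, 0.0244, 0.1073]
tcp_rot: [[-0.613, 0.79, 0.001], [0.79, 0.613, 0.004], [0.003, 0.003, -1.0]]
force: [0.9, 8.3, 1.8]
opening: 0.18
14.3 [0.54135208 0.02444233 0.10731661] 37.798069645213324 [ -9.4  33.4 100.    0.4  46.6 -47.4] [0.9 8.3 1.8]
```

View pics/wrist13.png

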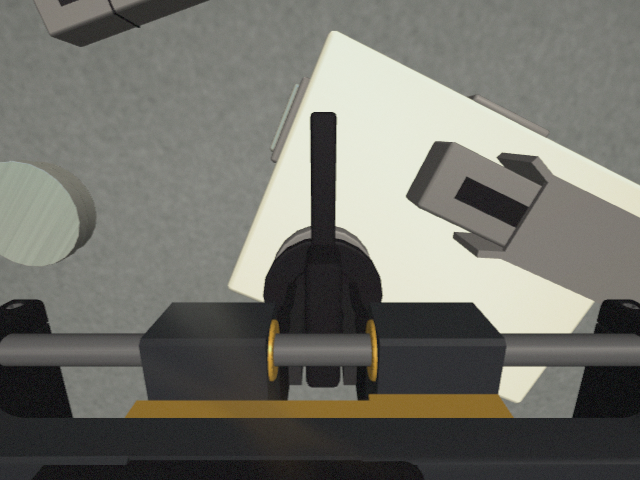

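View pics/scene13.png

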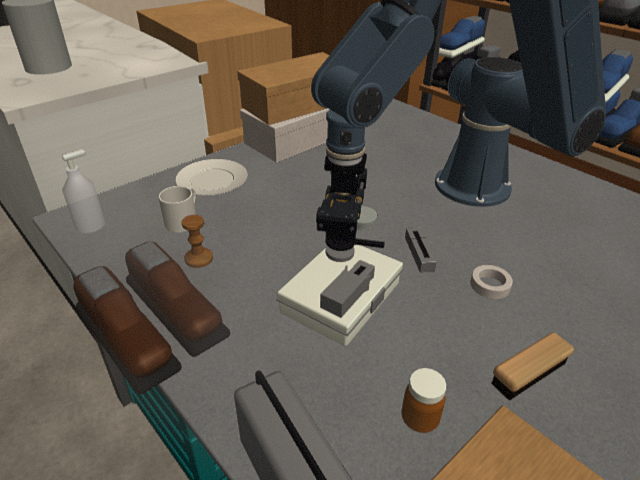

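The arm now points along (323,115) in the wrist view, in the zone behind the case, and the case hasn't moved. There is an 8 N side load because the grip is slightly off axis, so I relieve that and press down onto the rim.

```bash
python3 -m handwheel '[{"hand":-1,"dx":0,"dy":0.2,"dz":0,"wx":0,"wy":0,"wz":0},{"hand":-1,"dx":0,"dy":0,"dz":-0.5,"wx":0,"wy":0,"wz":0},{"hand":-1,"dx":0,"dy":0,"dz":-0.4,"wx":0,"wy":0,"wz":0},{"hand":-1,"dx":0,"dy":0,"dz":0,"wx":0,"wy":0,"wz":0}]'
python3 -m handwheel '[{"hand":-1,"dx":0,"dy":0,"dz":-0.2,"wx":0,"wy":0,"wz":0},{"hand":-1,"dx":0,"dy":0,"dz":0,"wx":0,"wy":0,"wz":0}]'
```

```text
time_s: 14.85
position: [0.5418, 0.0241, 0.0989]
tcp_rot: [[-0.616, 0.788, 0.002], [0.788, 0.616, 0.001], [-0.001, 0.002, -1.0]]
force: [-1.7, 3.5, 10.6]
opening: 0.18
time_s: 15.05
position: [0.5421, 0.0239, 0.0984]
tcp_rot: [[-0.616, 0.788, 0.003], [0.788, 0.616, 0.0], [-0.001, 0.002, -1.0]]
force: [-3.2, 2.5, 21.1]
opening: 0.178
```

It stopped on the rim at a pull of about 8.5 mm with 21 N. I ease off to about 10 N and sweep clockwise, feeling for the drop.

```bash
python3 -m handwheel '[{"hand":-1,"dx":0,"dy":0,"dz":0.2,"wx":0,"wy":0,"wz":-0.03},{"hand":-1,"dx":0,"dy":0,"dz":0,"wx":0,"wy":0,"wz":-0.03}]'
python3 -m handwheel '[{"hand":-1,"dx":0,"dy":0,"dz":0,"wx":0,"wy":0,"wz":-0.03},{"hand":-1,"dx":0,"dy":0,"dz":0,"wx":0,"wy":0,"wz":-0.03}]'
```

```text
time_s: 15.25
position: [0.5419, 0.024, 0.0989]
tcp_rot: [[-0.567, 0.824, 0.002], [0.824, 0.567, 0.0], [-0.001, 0.002, -1.0]]
force: [-0.8, 4.3, 11.2]
opening: 0.182
time_s: 15.45
position: [0.542, 0.0241, 0.0989]
tcp_rot: [[-0.517, 0.856, 0.002], [0.856, 0.517, 0.0], [-0.001, 0.002, -1.0]]
force: [-0.6, 4.8, 10.9]
opening: 0.182
```

```bash
for i in 1; do python3 -m handwheel '[{"hand":-1,"dx":0,"dy":0,"dz":0,"wx":0,"wy":0,"wz":-0.03},{"hand":-1,"dx":0,"dy":0,"dz":0,"wx":0,"wy":0,"wz":-0.03}]'; done
python3 -m handwheel '[{"hand":-1,"dx":0,"dy":0,"dz":0,"wx":0,"wy":0,"wz":-0.03},{"hand":-1,"dx":0,"dy":0,"dz":0,"wx":0,"wy":0,"wz":-0.03}]'
```

```text
time_s: 15.65
position: [0.542, 0.0241, 0.0989]
tcp_rot: [[-0.464, 0.886, 0.002], [0.886, 0.464, 0.0], [-0.001, 0.002, -1.0]]
force: [-0.4, 5.2, 9.9]
opening: 0.179
time_s: 15.85
position: [0.5421, 0.0241, 0.0988]
tcp_rot: [[-0.41, 0.912, 0.002], [0.912, 0.41, 0.0], [-0.001, 0.002, -1.0]]
force: [-0.7, 6.0, 9.3]
opening: 0.183
```

```bash
python3 -m handwheel '[{"hand":-1,"dx":0,"dy":0,"dz":0,"wx":0,"wy":0,"wz":-0.03},{"hand":-1,"dx":0,"dy":0,"dz":0,"wx":0,"wy":0,"wz":-0.03}]'
python3 -m handwheel '[{"hand":-1,"dx":0,"dy":0,"dz":0,"wx":0,"wy":0,"wz":-0.03},{"hand":-1,"dx":0,"dy":0,"dz":0,"wx":0,"wy":0,"wz":-0.03}]'
```

```text
time_s: 16.05
position: [0.5421, 0.0242, 0.0987]
tcp_rot: [[-0.355, 0.935, 0.002], [0.935, 0.355, 0.0], [-0.0, 0.002, -1.0]]
force: [0.1, 4.3, 8.8]
opening: 0.181
time_s: 16.25
position: [0.5422, 0.0242, 0.0984]
tcp_rot: [[-0.298, 0.955, 0.003], [0.955, 0.298, 0.001], [-0.0, 0.003, -1.0]]
force: [0.7, 5.6, 5.4]
opening: 0.181
```

The force is falling and z is sinking, as if the rim slopes towards the notch. I keep going with a little more press.

```bash
python3 -m handwheel '[{"hand":-1,"dx":0,"dy":0,"dz":-0.1,"wx":0,"wy":0,"wz":-0.03},{"hand":-1,"dx":0,"dy":0,"dz":0,"wx":0,"wy":0,"wz":0}]'
python3 -m handwheel '[{"hand":-1,"dx":0,"dy":0,"dz":0,"wx":0,"wy":0,"wz":-0.03},{"hand":-1,"dx":0,"dy":0,"dz":0,"wx":0,"wy":0,"wz":0}]'
```

```text
time_s: 16.45
position: [0.5422, 0.0243, 0.0969]
tcp_rot: [[-0.269, 0.963, 0.002], [0.963, 0.269, 0.001], [0.0, 0.003, -1.0]]
force: [1.3, 5.1, 3.0]
opening: 0.182
time_s: 16.65
position: [0.5423, 0.0243, 0.0968]
tcp_rot: [[-0.24, 0.971, 0.002], [0.971, 0.24, 0.001], [0.0, 0.003, -1.0]]
force: [0.7, 5.1, 2.9]
opening: 0.18
```

```bash
python3 -m handwheel '[{"hand":-1,"dx":0,"dy":0,"dz":-0.2,"wx":0,"wy":0,"wz":0},{"hand":-1,"dx":0,"dy":0,"dz":0,"wx":0,"wy":0,"wz":0}]'
python3 -m handwheel '[{"hand":-1,"dx":0,"dy":0,"dz":-0.2,"wx":0,"wy":0,"wz":0},{"hand":-1,"dx":0,"dy":0,"dz":0,"wx":0,"wy":0,"wz":0}]'
```

```text
time_s: 16.85
position: [0.5423, 0.0243, 0.0946]
tcp_rot: [[-0.241, 0.971, 0.002], [0.971, 0.241, 0.001], [0.0, 0.003, -1.0]]
force: [1.9, 5.9, 1.1]
opening: 0.182
time_s: 17.05
position: [0.5423, 0.0243, 0.0925]
tcp_rot: [[-0.241, 0.971, 0.002], [0.971, 0.241, 0.001], [0.0, 0.002, -1.0]]
force: [2.3, 5.4, 0.6]
opening: 0.179
```

It is in the notch and going down. I push it home.

```bash
python3 -m handwheel '[{"hand":-1,"dx":0,"dy":0,"dz":-0.2,"wx":0,"wy":0,"wz":0},{"hand":-1,"dx":0,"dy":0,"dz":-0.2,"wx":0,"wy":0,"wz":0},{"hand":-1,"dx":0,"dy":0,"dz":0,"wx":0,"wy":0,"wz":0}]'
python3 -m handwheel '[{"hand":-1,"dx":0,"dy":0,"dz":-0.2,"wx":0,"wy":0,"wz":0},{"hand":-1,"dx":0,"dy":0,"dz":0,"wx":0,"wy":0,"wz":0}]'
```

```text
time_s: 17.35
position: [0.5423, 0.0243, 0.0894]
tcp_rot: [[-0.241, 0.971, 0.002], [0.971, 0.241, 0.001], [0.0, 0.003, -1.0]]
force: [0.1, 5.4, 8.1]
opening: 0.181
time_s: 17.55
position: [0.5423, 0.0243, 0.0893]
tcp_rot: [[-0.241, 0.971, 0.003], [0.971, 0.241, 0.0], [-0.0, 0.003, -1.0]]
force: [-2.7, 6.4, 20.1]
opening: 0.183
```

It is home: z is back at 0.0893 with a firm 20 N stop. I unload, release and rise.

```bash
python3 -m handwheel '[{"hand":-1,"dx":0,"dy":0,"dz":0.3,"wx":0,"wy":0,"wz":0},{"hand":0,"dx":0,"dy":0,"dz":0,"wx":0,"wy":0,"wz":0},{"hand":0,"dx":0,"dy":0,"dz":0,"wx":0,"wy":0,"wz":0},{"hand":0,"dx":0,"dy":0,"dz":0,"wx":0,"wy":0,"wz":0},{"hand":0,"dx":0,"dy":0,"dz":0,"wx":0,"wy":0,"wz":0},{"hand":0,"dx":0,"dy":0,"dz":2,"wx":0,"wy":0,"wz":0},{"hand":0,"dx":0,"dy":0,"dz":4,"wx":0,"wy":0,"wz":0},{"hand":0,"dx":-1,"dy":0,"dz":3,"wx":0,"wy":0,"wz":0},{"hand":0,"dx":0,"dy":0,"dz":0,"wx":0,"wy":0,"wz":0},{"hand":0,"dx":0,"dy":0,"dz":0,"wx":0,"wy":0,"wz":0}]'
python3 grab.py 14 scene side wrist
python3 - <<'E'
from meas import *
f=np.load('wrist14.npz');c=(f['K'],f['R'],f['t']);W=cloud(c,f['d']);Z=W[...,2];q=W[...,:2]-O;X=q@ex;Y=q@ey
m=(Z>.105)&(Z<.135)&(np.hypot(W[...,0]-.541,W[...,1]-.0235)<.032);print('wing z',np.median(Z[m]),m.sum())
m=(Z>.076)&(Z<.11)&(abs(X+.06)<.03)&(Y>-.005)&(Y<.06);print('arm',m.sum(),np.median(Z[m]),np.polyfit(Y[m],X[m],1))
m=(abs(Z-.09)<.004)&(X>-.05)&(X<.0)&(Y>.0)&(Y<.07);print('tail',np.percentile(X[m],1),np.percentile(Y[m],[2,98]),np.median(Z[m]))
for u,v in [(z,0) for z in ()]: pass
E
```

```text
time_s: 18.55
position: [0.5312, 0.0236, 0.1802]
tcp_rot: [[-0.241, 0.97, 0.001], [0.97, 0.241, -0.0], [-0.001, 0.001, -1.0]]
force: [0.4, -0.3, -0.5]
opening: 0.499
18.55 [0.53118539 0.02361791 0.18023573] 13.971841348877891 [ -9.5  26.3  98.1  -0.   55.5 -23.5] [ 0.4 -0.3 -0.5]
wing z 0.11492757131005678 2053
arm 1819 0.08529297213144416 [ 0.37217949 -0.06066906]
tail -0.03530587241206594 [0.01574661 0.04963522] 0.09032803555203339
```

View pics/wrist14.png

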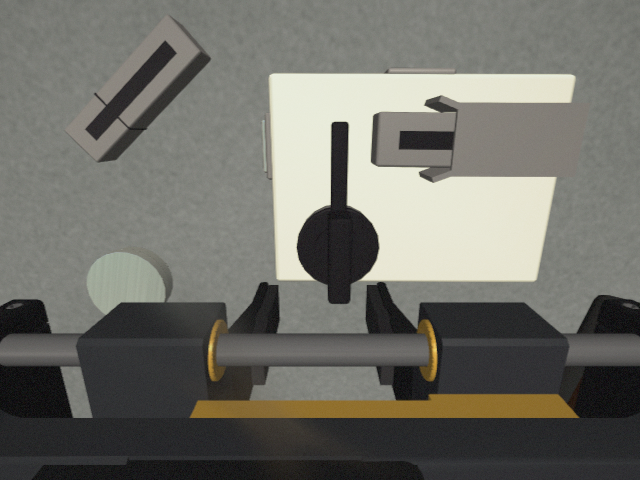

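View pics/scene14.png

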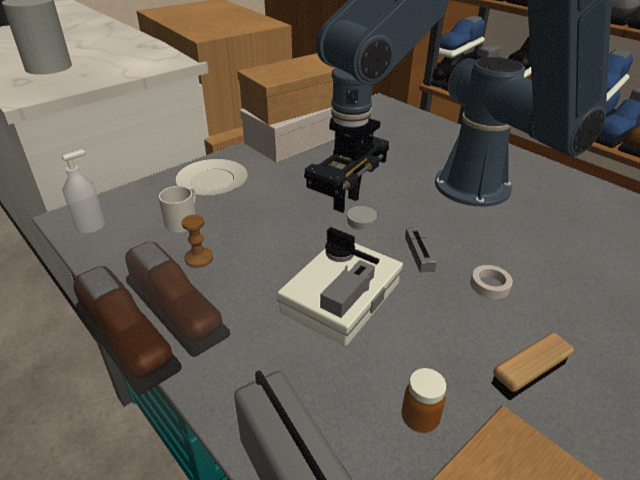

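Run:
```python
from meas import *
for k in ('9','11','14'):
    f=np.load(f'wrist{k}.npz');c=(f['K'],f['R'],f['t']);W=cloud(c,f['d']);Z=W[...,2];q=W[...,:2]-O;X=q@ex;Y=q@ey
    dist=np.hypot(W[...,0]-.541,W[...,1]-.023)
    m=(abs(Z-.114)<.008)&(dist<.028); l=(abs(Z-.06)<.004)&(dist>.04)&(dist<.08)&(abs(X)<.105)&(abs(Y)<.075); s=(abs(Z-.081)<.006)&(dist<.028)&(dist>.014)
    print(k,np.mean(Z[m]),np.mean(Z[s]),np.mean(Z[l]),m.sum(),s.sum(),l.sum(),'wing-lid',np.mean(Z[m])-np.mean(Z[l]),'skirt-lid',np.mean(Z[s])-np.mean(Z[l]))
```

```text
9 0.11387030687815533 0.08109792349097066 0.060341617493953253 1850 1966 8454 wing-lid 0.05352868938420208 skirt-lid 0.020756305997017402
11 0.11402876868161829 0.08111828581282907 0.060323944580121726 2667 3973 7186 wing-lid 0.053704824101496566 skirt-lid 0.02079434123270734
14 0.11486242634171913 0.08202537755111439 0.06040675188242211 1817 2109 10107 wing-lid 0.05445567445929702 skirt-lid 0.021618625668692278
```

Against the lid, the wing and skirt stand within 0.9 mm of their starting locked height (limit 2.5 mm). The case tail is still at kit x ≈ -35.3 mm, and the arm angle is about 0 (tool yaw 13.97° when released). Bystanders sit at the same pixels as at the start. I'm handing in.

```bash
python3 -c "
from rig import hand_in; print(hand_in())"
```

```text
the job is handed in; nothing more can be done
None
```

I put the right-hand tweezer case fully into the sleeve and locked it there with the knob. The job was handed in at about 18.6 s of the 61 s; no verdict is reported back.

- **Case:** I pushed it in until it met the end wall with 9.6 N. The last picture shows its tail end at kit x about -35.3 mm, against an ideal of -35 mm, with the top at normal height.
- **Knob:** I pulled it up about 17 mm and turned it clockwise. With light downward pressure it dropped into the catch near turn 0, and I pushed it down to a firm 20 N stop.
- **Height check after release:** The knob stood about 0.9 mm above its starting locked height. The limit is 2.5 mm, so I did not press it again.
- **Keeper arm angle:** The pictures did not measure this cleanly, because the automatic line fit was contaminated by other points. I relied on the gripper's angle at release (13.97° against the kit's 13.8°, so turn about 0) and the picture, which shows the arm across behind the case.
- **Other things:** The gripper was open and well clear at the end. The bystanders looked unmoved in the last scene picture, but I judged this by eye and did not measure it.

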